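# Hang the finishing brushes in the drying rack by size

### The arm

A 6-joint arm with a two-finger parallel gripper is mounted at the origin on the work surface. World frame = base frame: x ahead of the robot, y to its left, z up, the work surface at z = 0. Lengths are in m, angles in rad, forces in N, time in s.
With the tool pointing down it reaches from about 0.4 to 0.925 m from the base axis. Payload 3.4 kg.
Tool frame: the origin (TCP) lies at the very end of the fingers, on their centre line; the grasp point (between the pads) lies 19 mm behind it; x points along the fingers, y is the direction in which the jaws open and shut, and the axes are right-handed (so a half turn about x gives the same grasp; the last joint's range is limited). The gripper opens to 85 mm and grips with 20 to 120 N. Pads are 22 mm wide; open, the fingers measure 114 mm over their backs; the gripper's body (76 mm by 85 mm) begins 54 mm behind the grasp point. The pads swing forward as they close: fully open they stand 13 mm farther back than shut.
Start: joints at [1.163, 0.307, 1.506, -0, 1.328, -0.073], TCP at [0.189, 0.543, 0.231] pointing down, gripper open.
Joint ranges: [-3.12, 3.12], [-1.05, 2.28], [0.14, 2.33], [-1.42, 4.57], [0.1, 2.73], [-2.68, 2.68]. Speed limits (rad/s): [2.57, 2.57, 3.14, 3.14, 3.14, 3.14].

### API

Orientations are given as [roll, pitch, yaw] about the fixed x, y, z axes, in that order (R = Rz(yaw) Ry(pitch) Rx(roll)).
In Python, from workcell import r gives the robot as it stands.
- The arm moves only by the tool jog_arm, never from a script. Its argument "moves" is one flat list of numbers, 4 for each row, row after row: the shift along the tool's x, y, z in m, then the turn about the tool's x in degrees. In form: [x, y, z, twist, x, y, z, twist, ...]. A call has exactly 10 rows; each row shifts and turns the commanded pose from where the row before left it, along the tool's axes as they then stand; what a row does not reach is not made up. A row lasts 1/10 s, in which the tool goes at most 50 mm and 8.59 degrees, less where a joint would pass 70% of its speed; a pose out of reach is approached as far as the arm can. A call is refused whole if a number of a shift passes 0.05 or a number of a turn 8.59, either way. A call with a gripper value outside its range is refused whole. "gripper" is the gripper command: -1 is shut, 1 is fully open, values between are in proportion, set as the call begins (left out, the last holds). The fingers move at their own pace and stop on an object; the grip force is fixed at half the most. Time passes only in rows, so rows that do not move let the fingers close, or fill a call up. It gives the time, the measured TCP pose, the force and the opening at its end, in the units of the state.
- r.get_state(): the state, without advancing time (a new reading comes with each control period).
- r.capture(name): name is "side" or "top"; returns the picture (384x512x3 uint8, red, green, blue); there is no depth.
- r.get_calibration(name): a dict with "K" (3x3 intrinsics, pixels), "distortion" ([k1, k2, p1, p2, k3] as OpenCV has them; the pictures are not rectified), "R" (3x3) and "t" (3): a world point X has camera coordinates R X + t. Camera axes: x right, y down, z forward; pixel columns grow to the right and rows downward; lengths in m; the calibration is good to about 2 mm. A picture is of the moment at which its call begins. get_calibration takes no time and is no camera call.
- r.finish_job(): hands the job in, once; it reports no verdict.
The state is a dict: "time_s": time; "qpos": joint angles; "dq": joint speeds; "joint_efforts": joint torques, N m; "ee_pos": TCP position; "eef_rot": TCP orientation; "wrist_force": force on the tool from outside, world axes, zero at the start; "moment": the same for the moment, N m; "finger_gap": finger opening in m.
Only numpy, scipy, OpenCV 4.12 (cv2) and the standard library are available. Lean on these libraries where they do the work, as an engineer would, in place of code of your own. Each camera call takes 0.05 s, during which the arm holds its last target.

### The job

Hang the three finishing brushes left standing on the mat in the drying rack, each in the row whose slot and hanging brush match its size: bring it in from the row's open front end with its ferrule in the slot, slide it back until it meets the brush already hanging there, and let it hang upright by its shoulder on the plate. Leave the brushes already in the rack hanging at the back, and do not push aside or tip the wax tin, the cup or the tape roll.

Things in the scene. Friction and masses are not known exactly. Their poses are not given: they have to be found in the camera images.
- small_brush_mid (a point): Small loose brush, upright on the mat, 130 mm tall, about 45 g. From the foot up: bristles 26 mm across (0 to 32 mm), steel ferrule 16 mm (32 to 56), wooden shoulder disc 30 mm (56 to 66), taper, straight round handle 15 mm (76 to 130). The three look alike but for thickness. Point: on its axis, 65 mm above the foot (9 mm above the shoulder's underside); z up along the handle; yaw means nothing.
- medium_brush_mid (a point): Medium loose brush, upright on the mat, 130 mm tall, about 65 g. From the foot up: bristles 35 mm across (0 to 32 mm), steel ferrule 25 mm (32 to 56), wooden shoulder disc 39 mm (56 to 66), taper, straight round handle 19 mm (76 to 130). The three look alike but for thickness. Point: on its axis, 65 mm above the foot (9 mm above the shoulder's underside); z up along the handle; yaw means nothing.
- large_brush_mid (a point): Large loose brush, upright on the mat, 130 mm tall, about 90 g. From the foot up: bristles 44 mm across (0 to 32 mm), steel ferrule 34 mm (32 to 56), wooden shoulder disc 48 mm (56 to 66), taper, straight round handle 23 mm (76 to 130). The three look alike but for thickness. Point: on its axis, 65 mm above the foot (9 mm above the shoulder's underside); z up along the handle; yaw means nothing.
- row_small_mouth (a point): Open front end of the row for small brushes: a steel plate 78 mm wide, 4 mm thick, top 100 mm above the bench, with one slot 19.5 mm wide along its middle, flared to 41.5 mm at the mouth over the first 16 mm. Point: on the slot's centre line at the plate's front edge, on its top face; x runs along the slot into the rack, z up. The three plates stand 80 mm apart, in any order.
- row_small_home (a point): Where the small loose brush's axis belongs: on the slot's centre line and the plate's top face, 55 mm in from the mouth; axes as there. Hung here, its shoulder rests on the plate and touches the shoulder of the small brush already hanging behind. The rack's upper shelf begins 22 mm behind this point, 95 mm above the plate, with jars on it: no room for a hand straight above.
- row_medium_mouth (a point): Open front end of the row for medium brushes: a steel plate 78 mm wide, 4 mm thick, top 100 mm above the bench, with one slot 28.5 mm wide along its middle, flared to 50.5 mm at the mouth over the first 16 mm. Point: on the slot's centre line at the plate's front edge, on its top face; x runs along the slot into the rack, z up. The three plates stand 80 mm apart, in any order.
- row_medium_home (a point): Where the medium loose brush's axis belongs: on the slot's centre line and the plate's top face, 55 mm in from the mouth; axes as there. Hung here, its shoulder rests on the plate and touches the shoulder of the medium brush already hanging behind. The rack's upper shelf begins 22 mm behind this point, 95 mm above the plate, with jars on it: no room for a hand straight above.
- row_large_mouth (a point): Open front end of the row for large brushes: a steel plate 78 mm wide, 4 mm thick, top 100 mm above the bench, with one slot 37.5 mm wide along its middle, flared to 59.5 mm at the mouth over the first 16 mm. Point: on the slot's centre line at the plate's front edge, on its top face; x runs along the slot into the rack, z up. The three plates stand 80 mm apart, in any order.
- row_large_home (a point): Where the large loose brush's axis belongs: on the slot's centre line and the plate's top face, 55 mm in from the mouth; axes as there. Hung here, its shoulder rests on the plate and touches the shoulder of the large brush already hanging behind. The rack's upper shelf begins 22 mm behind this point, 95 mm above the plate, with jars on it: no room for a hand straight above.
- hung_small_mid (a point): The small brush already hanging, loose, at the closed end of its row; same shape and size as the small loose brush. Point: on its axis, 65 mm above its foot; z up along the handle. It stays there.
- hung_medium_mid (a point): The medium brush already hanging, loose, at the closed end of its row; same shape and size as the medium loose brush. Point: on its axis, 65 mm above its foot; z up along the handle. It stays there.
- hung_large_mid (a point): The large brush already hanging, loose, at the closed end of its row; same shape and size as the large loose brush. Point: on its axis, 65 mm above its foot; z up along the handle. It stays there.
- rack: Drying rack, fixed. Origin: on the bench below the front edge of the middle plate; x into the rack, as the slots. Side cheeks 122 to 134 mm to either side, only 100 to 165 mm behind the front edge. Upper shelf 268 mm wide, 77 to 182 mm behind the front edge, 195 to 207 mm above the bench; jars and cartons on it up to 293 mm. Drip tray 12 mm high below the plates.
- mat: Grey mat, fixed, 220 x 290 mm, 3 mm thick; origin under its middle, x along its short side. The loose brushes stand on it in any order.
- wax_tin: Closed aluminium tin on the mat, loose, 56 mm across, 30 mm high; origin under its middle. A bystander.
- mixing_cup: White plastic cup on the mat, loose, 52 mm across the rim, 55 mm high; origin under its middle. A bystander.
- tape_roll: Roll of masking tape lying flat on the bench, loose, 90 mm across, 24 mm high; origin under its middle. A bystander.
There are look-alikes about, which are no part of the job. What is shaped like the part that bears medium_brush_mid but green is not meant.

How it is judged:
By the outcome, as a careful person would: the job done as asked, in the order asked, and still so for the second after the job is handed in, with the robot touching nothing.
It also fails if it takes over 72 s, if anything falls off the work surface, if the arm or the gripper's body presses on something with over 40 N, if the wrist force passes 120 N, or if a joint passes its speed limit or range.

## Working session

There is one attempt and no reset: what is moved stays moved. The work goes in short steps, Python scripts to look and compute and a tool call to move; the robot and the scene stay as the last step left them, time stands still between calls to the robot, and variables do not carry over. Pictures are saved under pics/ and viewed, and the job is handed in when it is done.

Besides the shell and the picture viewer there is one more tool, called after "Request:" as name(argument=value, ...), one argument or row to a line, values as JSON. jog_arm: Moves the arm, as the interface text tells. Its arguments: {"type":"object","properties":{"moves":{"type":"array"},"gripper":{"type":"number"}},"required":["moves"]}

```bash
mkdir -p pics; ls
python3 - <<'E'
from workcell import r
import cv2
s=r.get_state()
print({k:(v if not hasattr(v,'tolist') else v.tolist()) for k,v in s.items()})
for n in("side","top"):
    im=r.capture(n); cv2.imwrite(f'pics/{n}0.png',cv2.cvtColor(im,cv2.COLOR_RGB2BGR))
    c=r.get_calibration(n); print(n,c)
E
```

```text
pics
{'time_s': 0.0, 'qpos': [1.162517450489463, 0.30755078479887576, 1.50765078021073, -6.51360995223363e-05, 1.328414024688963, -0.07348794714813232], 'dq': [0.0011529225494074967, -0.0001321543716280776, -0.00027862560226264444, 0.000573899183534372, 0.0007284357058226537, 0.0010434641808094685], 'joint_efforts': [0.0006777377711841837, -45.756365060806274, -25.190938711166382, -0.00013284624856169103, 0.013524647802114487, -2.3419956960424315e-05], 'ee_pos': [0.18869163861462657, 0.5424240352810005, 0.23040230201236345], 'eef_rot': [-1.6130525291918518, 1.5687724031812906, -1.9478277606877512], 'wrist_force': [-0.42584634200160765, 0.3893836949783984, -0.6395436239604028], 'moment': [0.04952447309531212, -0.046065895751146106, 0.0037371284384822546], 'finger_gap': 0.08521095334078008}
side {'K': array([[450.97070151,   0.        , 253.25029919],
       [  0.        , 450.97070151, 188.14004188],
       [  0.        ,   0.        ,   1.        ]]), 'distortion': array([-0.09946873,  0.        ,  0.        ,  0.        ,  0.        ]), 'R': array([[ 0.95282454, -0.30351857, -0.00137135],
       [-0.23557316, -0.73666194, -0.63390415],
       [ 0.19139146,  0.60432248, -0.7734104 ]]), 't': array([-0.50389229,  0.17908592,  0.96086646])}
top {'K': array([[399.75886301,   0.        , 252.4483962 ],
       [  0.        , 399.75886301, 186.39374465],
       [  0.        ,   0.        ,   1.        ]]), 'distortion': array([-0.07015098,  0.        ,  0.        ,  0.        ,  0.        ]), 'R': array([[-8.92795743e-04, -9.99453150e-01,  3.30545669e-02],
       [-9.82327253e-01, -5.31026858e-03, -1.87096151e-01],
       [ 1.87169366e-01, -3.26374405e-02, -9.81785326e-01]]), 't': array([-0.01141426,  0.56793888,  0.97609535])}
```

View pics/side0.png

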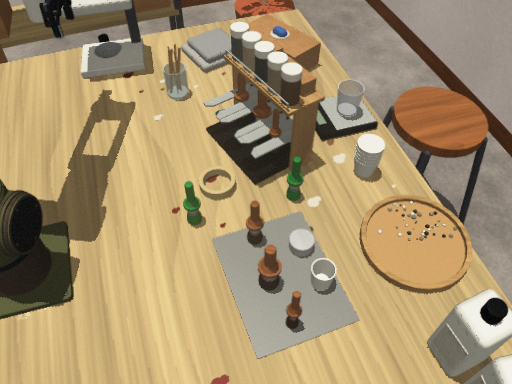

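View pics/top0.png

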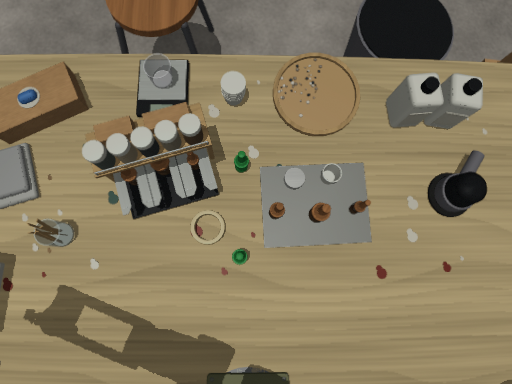

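Run:
```python
import cv2
a=cv2.imread('pics/side0.png');b=cv2.imread('pics/top0.png')
def c(im,x0,y0,x1,y1,k,n):
    cv2.imwrite('pics/'+n,cv2.resize(im[y0:y1,x0:x1],None,fx=k,fy=k,interpolation=cv2.INTER_CUBIC))
c(a,180,30,340,190,3.75,'c_side_rack.png');c(a,170,145,370,345,3,'c_side_mat.png')
c(b,75,95,235,225,4.6,'c_top_rack.png');c(b,225,140,385,260,4.6,'c_top_mat.png')
```

```text
(no output)
```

View pics/c_side_rack.png

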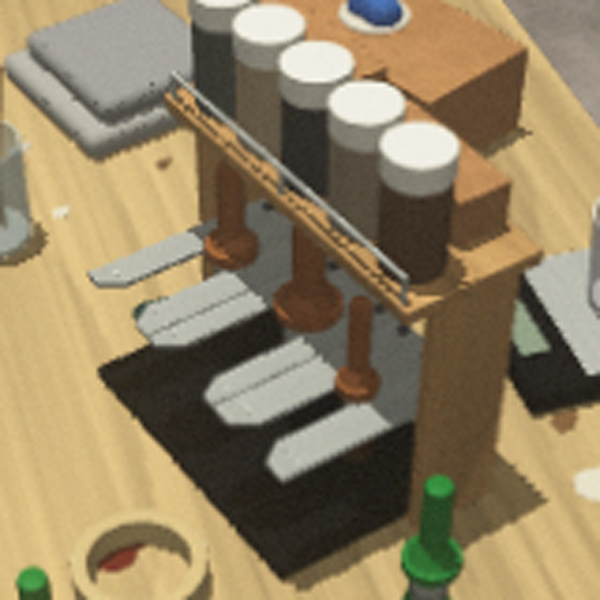

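View pics/c_side_mat.png

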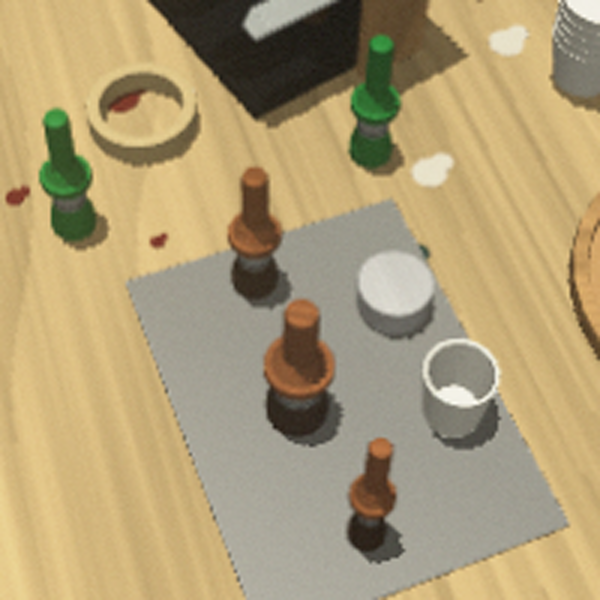

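View pics/c_top_rack.png

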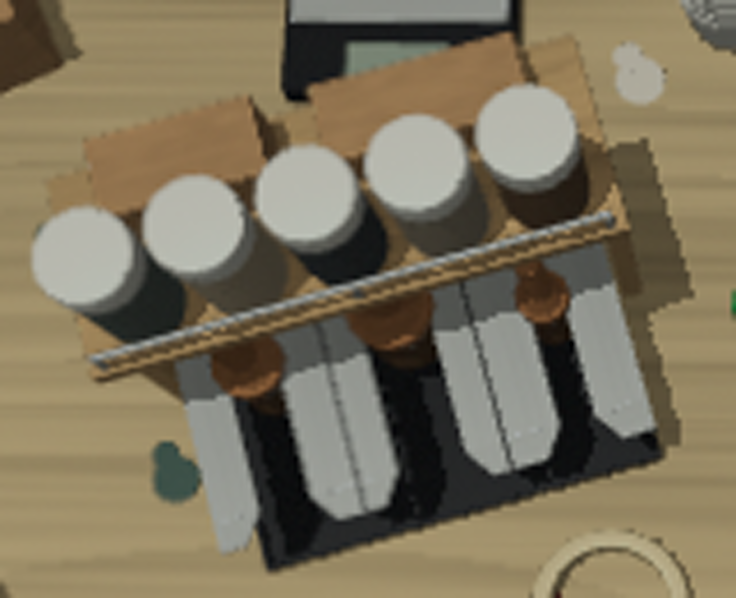

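View pics/c_top_mat.png

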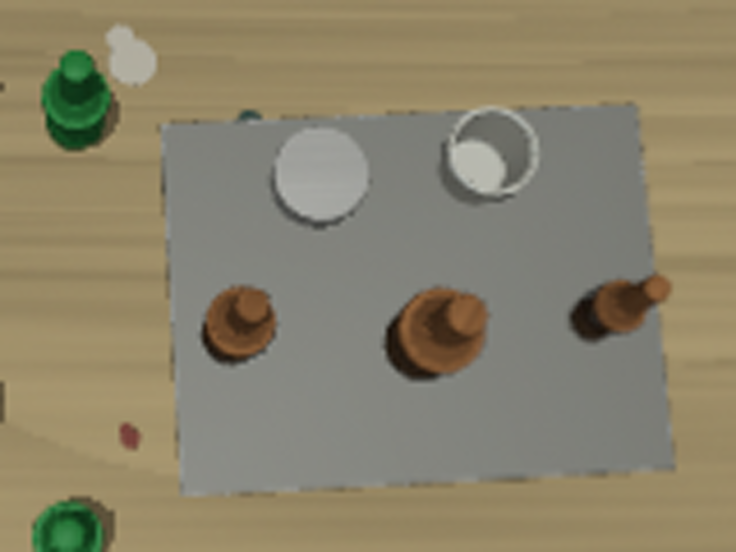

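```bash
cat > h.py <<'E'
import numpy as np,cv2
from scipy.optimize import least_squares
from scipy.spatial.transform import Rotation as Ro
from workcell import r
C={n:r.get_calibration(n) for n in("side","top")}
def ray(n,p):
    c=C[n];u=cv2.undistortPoints(np.array([[p]],float),c['K'],c['distortion'])[0,0]
    return -c['R'].T@c['t'], c['R'].T@np.array([u[0],u[1],1])
def atz(n,p,z):
    o,d=ray(n,p);return (o+d*(z-o[2])/d[2])
def proj(n,X):
    c=C[n];return cv2.projectPoints(np.atleast_2d(np.array(X,float)),cv2.Rodrigues(c['R'])[0],c['t'],c['K'],c['distortion'])[0][:,0]
def tri(ps,pt):
    o1,d1=ray('side',ps);o2,d2=ray('top',pt)
    A=np.c_[d1,-d2];s=np.linalg.lstsq(A,o2-o1,rcond=None)[0]
    a=o1+s[0]*d1;b=o2+s[1]*d2;return (a+b)/2,np.linalg.norm(a-b)
def tool():
    s=r.get_state();R=Ro.from_euler('xyz',s['eef_rot']).as_matrix();return np.array(s['ee_pos']),R,s
E
python3 - <<'E'
from h import *
np.set_printoptions(precision=4,suppress=True)
T={'med':(253,305),'lar':(467,314),'sma':(657,288)}
S={'med':(256,175),'lar':(302,313),'sma':(380,449)}
for k in T:
    pt=np.array(T[k])/4.6+[225,140]-.5*(1-1/4.6);ps=np.array(S[k])/3+[170,145]-.33
    print(k,tri(ps,pt),atz('top',pt,.133)[:2],atz('side',ps,.133)[:2])
q=lambda p:np.array(p)/4.6+[75,95]-.4
for nm,p in dict(g1a=(318,322),g1b=(366,515),g2a=(462,283),g2b=(513,470),L=(220,552),Rr=(655,428)).items(): print(nm,atz('top',q(p),.1))
qs=lambda p:np.array(p)/3.75+[180,30]-.37
for nm,p in dict(g1b=(152,343),g1a=(263,297),g2b=(220,422),g2a=(325,373) ).items(): print('side',nm,atz('side',qs(p),.1))
for g,p,z in (('g1',(242,155),.13),('g2',(240,257),.13),('tape',(208,227),.024),('tin',(295,178),.03),('cup',(332,173),.055)):print(g,atz('top',p,z))
p,R,s=tool();print(p);print(R)
E
```

```text
med (array([ 0.5083, -0.0721,  0.1293]), np.float64(0.0028972065421750647)) [ 0.5063 -0.0716] [ 0.5089 -0.0748]
lar (array([ 0.5035, -0.1836,  0.1276]), np.float64(0.0015951749589051285)) [ 0.502  -0.1823] [ 0.5031 -0.1867]
sma (array([ 0.5173, -0.2853,  0.1262]), np.float64(0.0010507720814398765)) [ 0.5158 -0.2829] [ 0.5162 -0.2882]
g1a [0.6126 0.2606 0.1   ]
g1b [0.5081 0.23   0.1   ]
g2a [0.6347 0.1839 0.1   ]
g2b [0.5325 0.1532 0.1   ]
L [0.488  0.3061 0.1   ]
Rr [0.5556 0.0784 0.1   ]
side g1b [0.5126 0.2185 0.1   ]
side g1a [0.5962 0.2401 0.1   ]
side g2b [0.5345 0.1339 0.1   ]
side g2a [0.6121 0.1563 0.1   ]
g1 [0.6306 0.0176 0.13  ]
g2 [0.3874 0.0213 0.13  ]
tape [0.4657 0.1044 0.024 ]
tin [ 0.5958 -0.1242  0.03  ]
cup [ 0.6045 -0.2183  0.055 ]
[0.1887 0.5425 0.2305]
[[-0.0008  0.3286  0.9445]
 [-0.0017  0.9445 -0.3286]
 [-1.     -0.0018 -0.0002]]
```

```bash
cat >> h.py <<'E'
def rackpts(O,yaw,x,y,z):
    c,s=np.cos(yaw),np.sin(yaw);return [O[0]+c*x-s*y,O[1]+s*x+c*y,z]
SL={80:.0285,0:.0375,-80:.0195} # left medium, mid large, right small
def overlay(im,n,O,yaw,x0,y0,x1,y1,k,fn):
    big=cv2.resize(im[y0:y1,x0:x1],None,fx=k,fy=k,interpolation=cv2.INTER_CUBIC)
    def line(pts,col):
        p=(proj(n,pts)-[x0,y0]+.5)*k-.5
        cv2.polylines(big,[np.round(p*16).astype(np.int32).reshape(-1,1,2)],False,col,1,cv2.LINE_AA,4)
    for yc,w in SL.items():
        yc=yc/1000;P=lambda x,y:rackpts(O,yaw,x,yc+y,.1)
        for sg in(1,-1):
            line([P(.1,sg*w/2),P(.016,sg*w/2),P(0,sg*(w/2+.011)),P(0,sg*.039),P(.1,sg*.039)],(0,0,255))
    cv2.imwrite(fn,big)
E
python3 - <<'E'
from h import *
yaw=np.deg2rad(16.6)
# front points -> origin
g1=np.array([.5081,.2300]);g2=np.array([.5325,.1532]);L=np.array([.488,.3061]);Rr=np.array([.5556,.0784])
O=(g1+g2+L+Rr)/4;print(O)
overlay(cv2.imread('pics/top0.png'),'top',O,yaw,75,95,235,225,4.6,'pics/o_top.png')
overlay(cv2.imread('pics/side0.png'),'side',O,yaw,190,70,310,190,5,'pics/o_side.png')
E
```

```text
[0.52105  0.191925]
```

View pics/o_top.png

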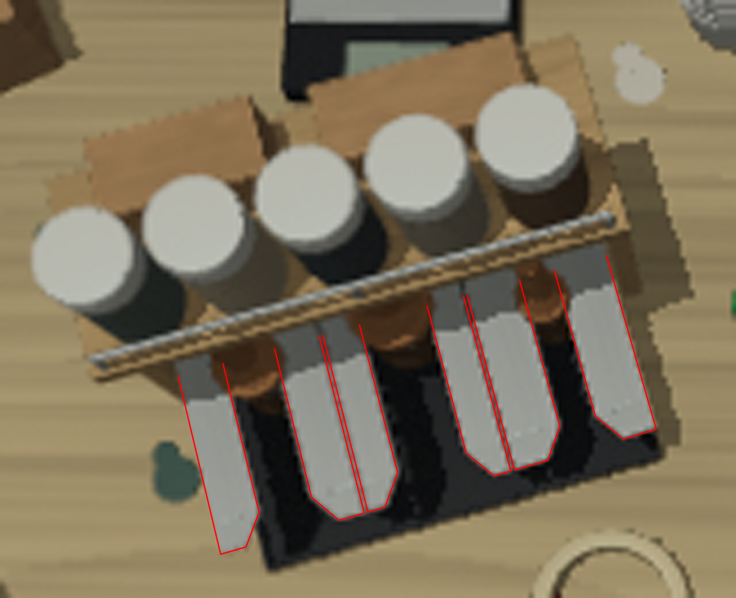

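View pics/o_side.png

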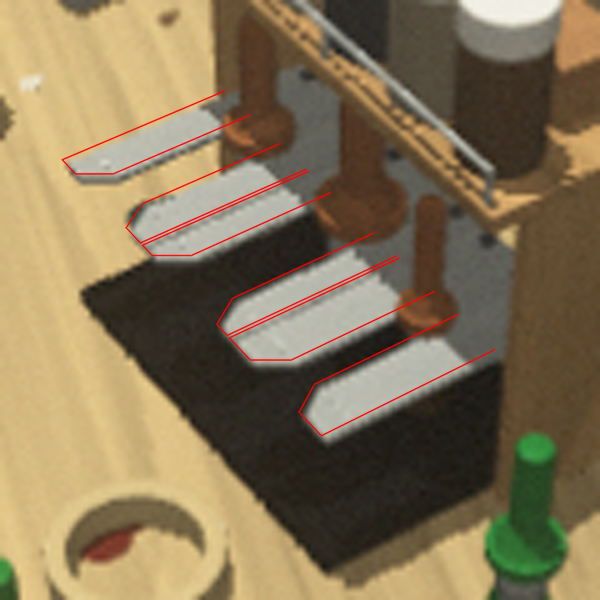

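Request:
jog_arm(
  moves=[0,0,0,-7.14,0,0,0,-7.14,0,0,0,-7.14,0,0,0,-7.14,0,0,0,-7.14,0,-0.045,0.0085,0,0,-0.045,0.0085,0,0,-0.045,0.0085,0,0,-0.045,0.0085,0,0,-0.045,0.0085,0],
  gripper=1,
)

```text
time_s: 1.1
ee_pos: [0.2938, 0.3376, 0.231]
eef_rot: [-2.353, 1.57, -2.064]
wrist_force: [0.3, 0.2, 0.1]
finger_gap: 0.0856
```

```bash
cat >> h.py <<'E'
def to(x,y,z=None):
    p,R,s=tool();d=np.array([x,y,p[2] if z is None else z])-p
    q=R.T@d;print('tcp',p.round(4),'zyaw',np.rad2deg(np.arctan2(R[1,2],R[0,2])).round(2),'need',q.round(4),'t',round(s['time_s'],2),'q6',np.round(s['qpos'][5],2),'F',np.round(s['wrist_force'],1),'gap',round(s['finger_gap'],4))
E
python3 -c "
from h import *
to(.5076,-.0732)"
```

```text
tcp [0.2938 0.3376 0.231 ] zyaw 16.56 need [ 2.000e-04 -4.547e-01  8.780e-02] t 1.1 q6 -1.1 F [0.3 0.2 0.1] gap 0.0856
```

Request:
jog_arm(
  moves=[0,-0.047,0.009,0,0,-0.047,0.009,0,0,-0.047,0.009,0,0,-0.047,0.009,0,0,-0.047,0.009,0,0,-0.047,0.009,0,0,-0.047,0.009,0,0,-0.047,0.009,0,0,-0.047,0.009,0,0,-0.03,0.006,0],
)

```text
time_s: 2.1
ee_pos: [0.507, -0.0733, 0.231]
eef_rot: [-1.506, 1.57, -1.22]
wrist_force: [0.9, 1.1, -0.0]
finger_gap: 0.0857
```

```bash
python3 -c "
from h import *
to(.5076,-.0732,.087)
for n in ('top','side'): cv2.imwrite('pics/'+n+'1.png',cv2.cvtColor(r.capture(n),cv2.COLOR_RGB2BGR))
a=cv2.imread('pics/top1.png');b=cv2.imread('pics/side1.png')
p,R,s=tool();print(proj('top',p),proj('side',p))
cv2.imwrite('pics/v1.png',np.hstack([cv2.resize(a[130:260,220:350],None,fx=3,fy=3),cv2.resize(b[120:250,190:320],None,fx=3,fy=3)]))
"
```

```text
tcp [ 0.507  -0.0733  0.231 ] zyaw 16.4 need [1.44e-01 1.00e-04 6.00e-04] t 2.1 q6 -2.08 F [ 0.9  1.1 -0. ] gap 0.0857
[[285.32800494 198.69702496]] [[254.501933   170.62514537]]
```

View pics/v1.png

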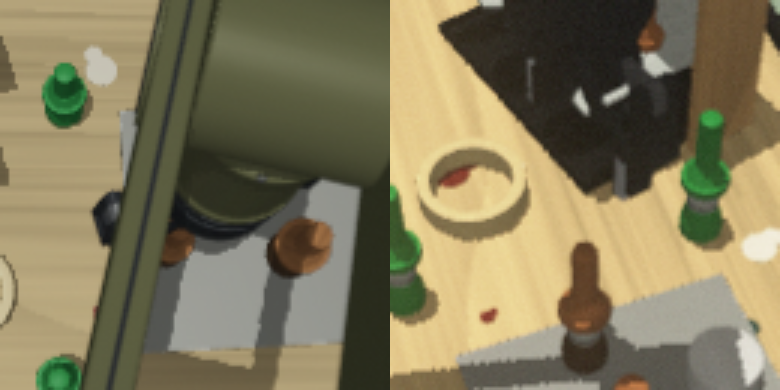

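Request:
jog_arm(
  moves=[0.03,0,0,0,0.03,0,0,0,0.03,0,0,0,0.03,0,0,0,0.024,0,0,0,0,0,0,0,0,0,0,0,0,0,0,0,0,0,0,0,0,0,0,0],
)

```text
time_s: 3.2
ee_pos: [0.5067, -0.0703, 0.0885]
eef_rot: [-0.508, 1.568, -0.22]
wrist_force: [0.0, -0.2, -0.7]
finger_gap: 0.0854
```

```bash
python3 -c "
from h import *
to(.5076,-.0732,.087)
for n in ('side',): cv2.imwrite('pics/'+n+'2.png',cv2.cvtColor(r.capture(n),cv2.COLOR_RGB2BGR))
b=cv2.imread('pics/side2.png')
cv2.imwrite('pics/v2.png',np.hstack([cv2.resize(b[140:270,190:320],None,fx=5,fy=5)]))
"
```

```text
tcp [ 0.5067 -0.0703  0.0885] zyaw 16.52 need [ 0.0015 -0.0031 -0.    ] t 3.2 q6 -2.08 F [ 0.  -0.2 -0.7] gap 0.0854
```

View pics/v2.png

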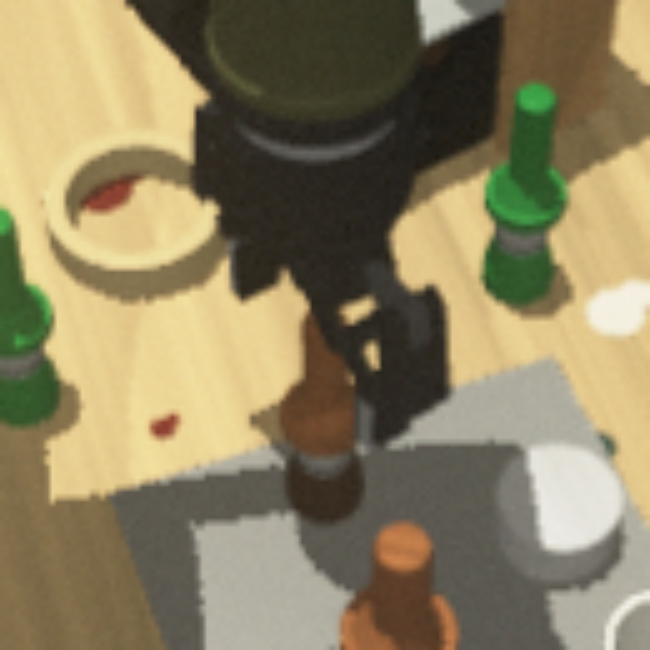

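Request:
jog_arm(
  moves=[0.001,-0.003,0,0,0,0,0,0,0,0,0,0,0,0,0,0,0,0,0,0,0,0,0,0,0,0,0,0,0,0,0,0,0,0,0,0,0,0,0,0],
  gripper=-1,
)

```text
time_s: 4.25
ee_pos: [0.5069, -0.0731, 0.0864]
eef_rot: [-0.699, 1.57, -0.41]
wrist_force: [0.3, -0.8, -0.0]
finger_gap: 0.0179
```

```bash
python3 -c "
from h import *
to(.5076,-.0732,.2)
for n in ('side',): cv2.imwrite('pics/'+n+'3.png',cv2.cvtColor(r.capture(n),cv2.COLOR_RGB2BGR))
b=cv2.imread('pics/side3.png')
cv2.imwrite('pics/v3.png',np.hstack([cv2.resize(b[140:270,190:320],None,fx=5,fy=5)]))
"
```

```text
tcp [ 0.5069 -0.0731  0.0864] zyaw 16.52 need [-0.1136 -0.0003  0.0007] t 4.25 q6 -2.08 F [ 0.3 -0.8 -0. ] gap 0.0179
```

View pics/v3.png

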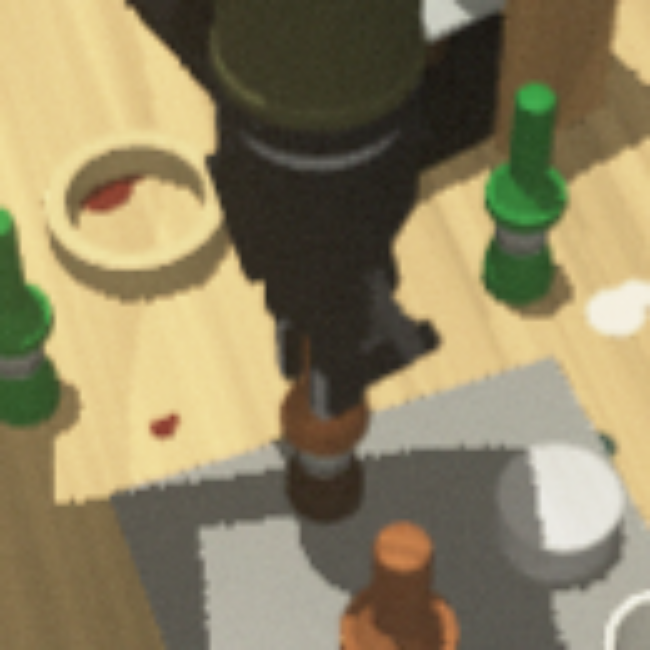

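Request:
jog_arm(
  moves=[-0.016,0,0,0,-0.016,0,0,0,-0.014,0,0,0,0,0.02,0.002,0,0,0.035,0.003,0,0,0.035,0.003,0,0,0.035,0.003,0,0,0.035,0.003,0,0,0.035,0.003,0,0,0.035,0.003,0],
)

```text
time_s: 5.3
ee_pos: [0.4594, 0.1544, 0.132]
eef_rot: [2.954, 1.57, -3.041]
wrist_force: [0.6, -1.1, -1.0]
finger_gap: 0.0173
```

```bash
python3 -c "
from h import *
to(.4405,.252,.132)
"
```

```text
tcp [0.4594 0.1544 0.132 ] zyaw 16.51 need [0.     0.0989 0.0096] t 5.3 q6 -1.62 F [ 0.6 -1.1 -1. ] gap 0.0173
```

Request:
jog_arm(
  moves=[0,0.03,0.003,0,0,0.03,0.003,0,0,0.025,0.003,0,0,0.014,0,0,0,0,0,0,0,0,0,0,0,0,0,0,0,0,0,0,0,0,0,0,0,0,0,0],
)

```text
time_s: 6.3
ee_pos: [0.4412, 0.2501, 0.1324]
eef_rot: [-0.557, 1.571, -0.27]
wrist_force: [-0.3, 0.1, -1.3]
finger_gap: 0.0175
```

```bash
cat >> h.py <<'E'
def brush(big_line,p,sz,foot):
    pass
def look(tag,O,yaw,box_t,box_s,k=4):
    for n,b in(('top',box_t),('side',box_s)):
        im=cv2.cvtColor(r.capture(n),cv2.COLOR_RGB2BGR);cv2.imwrite(f'pics/{n}{tag}.png',im)
        overlay(im,n,O,yaw,*b,k,f'pics/o{n}{tag}.png')
O0=np.array([.521,.192]);Y0=np.deg2rad(16.5)
E
python3 -c "
from h import *
to(.4405,.252,.132)
look('4',O0,Y0,(75,95,235,245),(180,60,320,190))
"
```

```text
tcp [0.4412 0.2501 0.1324] zyaw 16.46 need [ 0.0004  0.002  -0.0001] t 6.3 q6 -1.43 F [-0.3  0.1 -1.3] gap 0.0175
```

View pics/otop4.png

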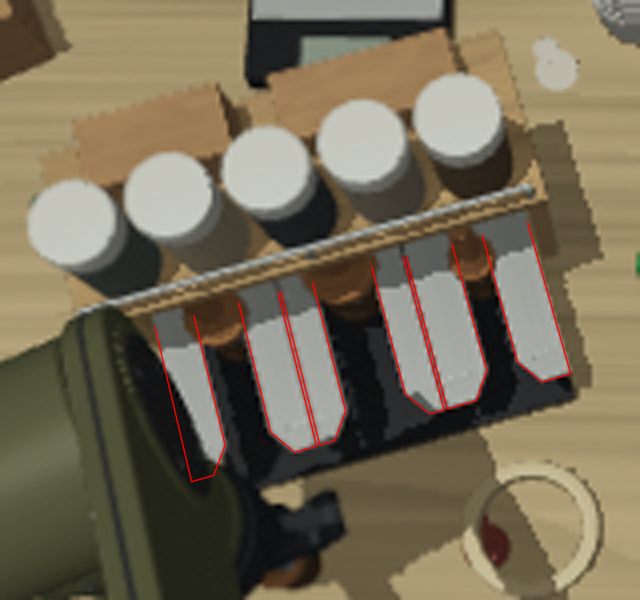

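View pics/oside4.png

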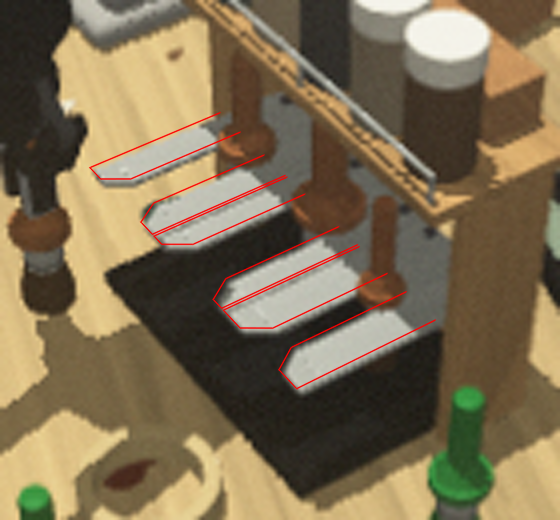

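```bash
cat >> h.py <<'E'
RR={'small':(26,16,30,15),'medium':(35,25,39,19),'large':(44,34,48,23)}
def drawb(fn,n,x0,y0,k,xy,foot,sz,col=(255,255,0)):
    big=cv2.imread(fn);b,f,s,h=np.array(RR[sz])/2000;t=np.linspace(0,2*np.pi,60)
    for rad,z in((b,0),(s,.056),(s,.066),(h,.13)):
        P=np.c_[xy[0]+rad*np.cos(t),xy[1]+rad*np.sin(t),np.full(60,foot+z)]
        p=(proj(n,P)-[x0,y0]+.5)*k-.5
        cv2.polylines(big,[np.round(p*16).astype(np.int32).reshape(-1,1,2)],True,col,1,cv2.LINE_AA,4)
    cv2.imwrite(fn,big)
E
python3 -c "
from h import *
p,R,s=tool()
for n,b in(('top',(130,200,180,250)),('side',(170,60,250,150))):
    im=cv2.imread(f'pics/{n}4.png');fn=f'pics/b{n}4.png';overlay(im,n,O0,Y0,*b,7,fn);drawb(fn,n,b[0],b[1],7,p[:2],p[2]-.0834,'medium')
"
```

```text
(no output)
```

View pics/btop4.png

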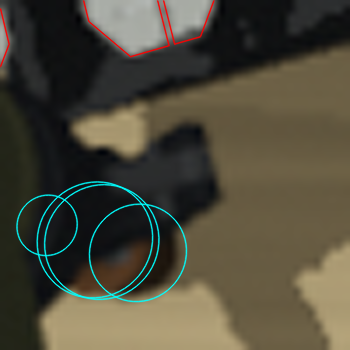

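View pics/bside4.png

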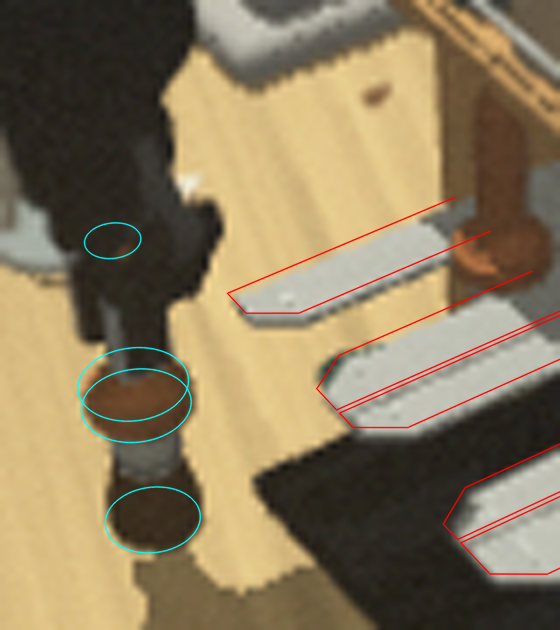

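```bash
python3 -c "
from h import *
im=cv2.imread('pics/top4.png')
p,R,s=tool()
b=(125,205,175,250);g=(np.clip((im/255.)**.5*1.1,0,1)*255).astype(np.uint8)
overlay(g,'top',O0,Y0,*b,12,'pics/x0.png')
import shutil;shutil.copy('pics/x0.png','pics/x1.png')
drawb('pics/x1.png','top',b[0],b[1],12,p[:2],p[2]-.0834,'medium')
cv2.imwrite('pics/x.png',cv2.resize(np.hstack([cv2.imread('pics/x0.png'),cv2.imread('pics/x1.png')]),(800,360)))
"
```

```text
(no output)
```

View pics/x.png

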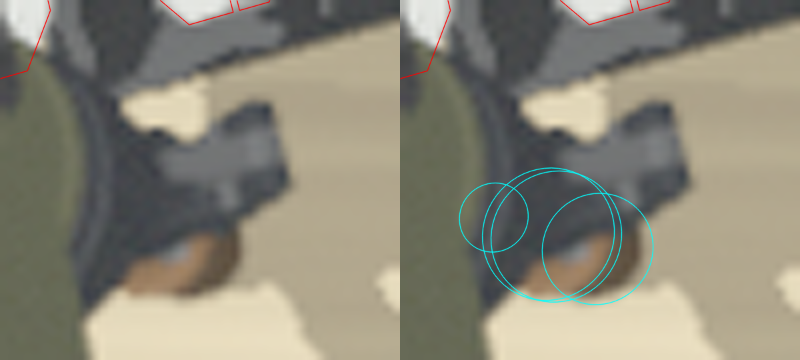

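```bash
python3 -c "
from h import *
b=(190,70,290,165)
im=cv2.imread('pics/side0.png')
for i,(O,y) in enumerate([((.519,.189),16.5),((.5205,.1885),16.5)]):
    overlay(im,'side',np.array(O),np.deg2rad(y),*b,7,f'pics/y{i}.png')
"
```

```text
(no output)
```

View pics/y0.png

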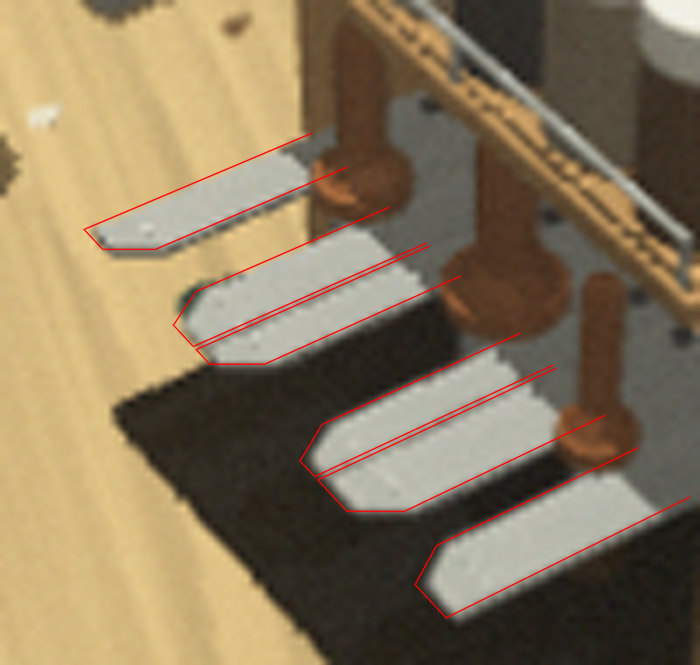

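View pics/y1.png

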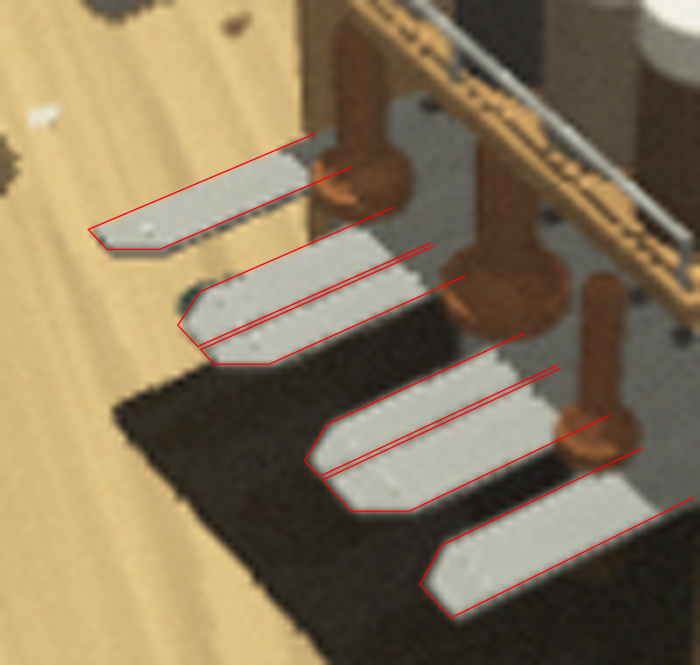

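```bash
cat > fit.py <<'E'
from h import *
from scipy.optimize import minimize
k=6
def fit(n,b,x0,blob=None):
    im=cv2.imread(f'pics/{n}0.png').astype(np.float32)
    hsv_s=im.max(2)-im.min(2)
    f=np.clip((im.min(2)-100)/60,0,1)*np.clip((45-hsv_s)/15,0,1)
    x,y,X,Y=b
    big=cv2.resize(f[y:Y,x:X],None,fx=k,fy=k,interpolation=cv2.INTER_LINEAR)
    def polys(q,xm,grow=0):
        out=[]
        for yc,w in SL.items():
            yc/=1000
            for sg in(1,-1):
                pts=[(xm,w/2),(.016,w/2),(0,w/2+.011),(0,.039),(xm,.039)]
                P=[rackpts(q[:2],q[2],a,yc+sg*c,.1) for a,c in pts]
                out.append((proj(n,P)-[x,y]+.5)*k-.5)
        return out
    def cost(q):
        q=np.array(q)*[1e-3,1e-3,1e-2]+x0
        m=np.zeros(big.shape,np.uint8);
        for p in polys(q,.06): cv2.fillPoly(m,[np.round(p*16).astype(np.int32)],1,cv2.LINE_8,4)
        R=[rackpts(q[:2],q[2],a,c,.1) for a,c in((-.03,-.119),(-.03,.119),(.06,.119),(.06,-.119))]
        roi=np.zeros(big.shape,np.uint8);cv2.fillPoly(roi,[np.round(((proj(n,R)-[x,y]+.5)*k-.5)*16).astype(np.int32)],1,cv2.LINE_8,4)
        return np.abs(m-big)[roi>0].mean()
    best=min((minimize(cost,s,method='Nelder-Mead',options=dict(initial_simplex=np.array(s)+np.array([[0,0,0],[3,0,0],[0,3,0],[0,0,2]]))) for s in([0,0,0],[2,-2,-1],[-2,2,1])),key=lambda r:r.fun)
    q=best.x*[1e-3,1e-3,1e-2]+x0
    print(n,q[:2].round(4),np.rad2deg(q[2]).round(2),best.fun.round(4));return q
x0=np.array([.521,.19,Y0])
a=fit('top',(75,95,235,225),x0);b=fit('side',(180,60,310,200),x0)
overlay(cv2.imread('pics/side0.png'),'side',b[:2],b[2],190,70,290,165,7,'pics/y2.png')
E
python3 fit.py
```

```text
top [0.5223 0.1923] 16.88 0.1049
side [0.5231 0.1883] 16.64 0.0446
```

View pics/y2.png

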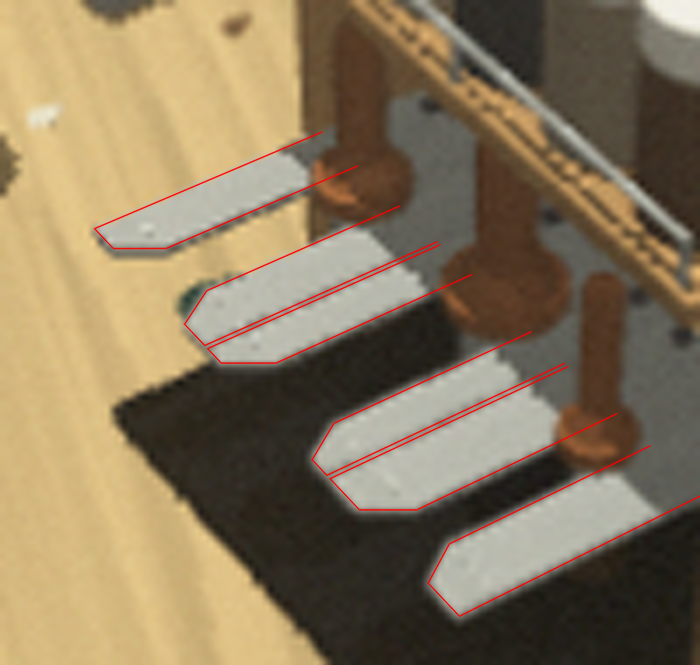

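Request:
jog_arm(
  moves=[0,-0.0025,0.01,0,0,0,0.012,0,0,0,0.013,0,0,0,0.01,0,0,0,0,0,0,0,0,0,0,0,0,0,0,0,0,0,0,0,0,0,0,0,0,0],
)

```text
time_s: 7.4
ee_pos: [0.4846, 0.261, 0.1324]
eef_rot: [-2.97, 1.571, -2.682]
wrist_force: [-0.3, -0.2, -0.8]
finger_gap: 0.0176
```

```bash
cat >> h.py <<'E'
O1=np.array([.5225,.1885]);Y1=np.deg2rad(16.6)
def rk():
    p,R,s=tool();d=p[:2]-O1;c,q=np.cos(Y1),np.sin(Y1)
    print('rack x %.4f y %.4f z %.4f'%(c*d[0]+q*d[1],-q*d[0]+c*d[1],p[2]),'F',np.round(s['wrist_force'],1),'gap',round(s['finger_gap'],4),'t',round(s['time_s'],2));return p
def sidelook(tag,b,k,sz=None,off=.0834):
    p=rk();im=cv2.cvtColor(r.capture('side'),cv2.COLOR_RGB2BGR);cv2.imwrite(f'pics/side{tag}.png',im)
    fn=f'pics/b{tag}.png';overlay(im,'side',O1,Y1,*b,k,fn)
    if sz: drawb(fn,'side',b[0],b[1],k,p[:2],p[2]-off,sz)
    g=cv2.resize(im[b[1]:b[3],b[0]:b[2]],None,fx=k,fy=k,interpolation=cv2.INTER_CUBIC)
    cv2.imwrite(fn,np.hstack([g,cv2.imread(fn)]))
E
python3 -c "
from h import *
sidelook('5',(175,75,255,155),5,'medium')
"
```

```text
rack x -0.0156 y 0.0803 z 0.1324 F [-0.3 -0.2 -0.8] gap 0.0176 t 7.4
```

View pics/b5.png

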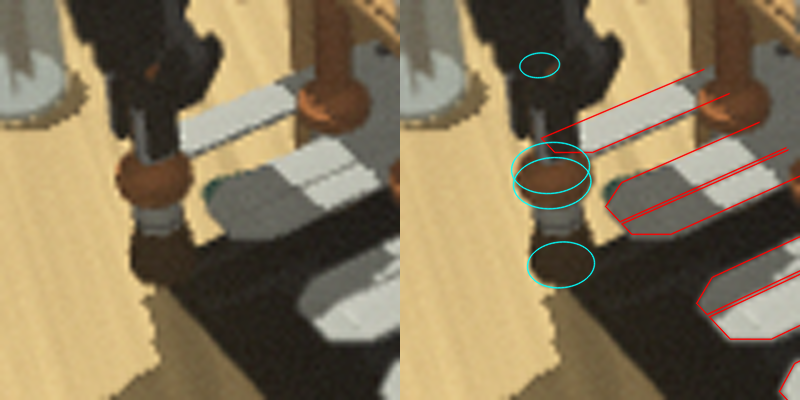

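Request:
jog_arm(
  moves=[0,0,0.006,0,0,0,0.006,0,0,0,0.006,0,0,0,0.006,0,0,0,0.006,0,0,0,0.006,0,0,0,0.006,0,0,0,0.0,0,0,0,0,0,0,0,0,0],
)

```text
time_s: 8.45
ee_pos: [0.5247, 0.2728, 0.1322]
eef_rot: [-3.041, 1.57, -2.753]
wrist_force: [0.9, -0.3, -0.1]
finger_gap: 0.0176
```

```bash
python3 -c "
from h import *
sidelook('6',(185,65,265,145),5,'medium')
"
```

```text
rack x 0.0262 y 0.0802 z 0.1322 F [ 0.9 -0.3 -0.1] gap 0.0176 t 8.45
```

View pics/b6.png

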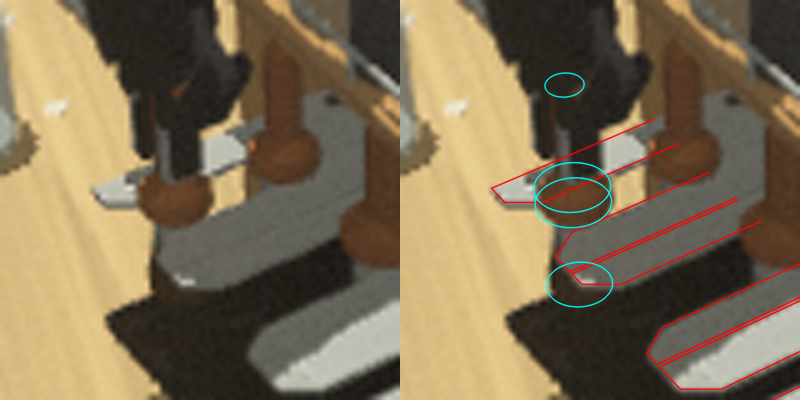

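Request:
jog_arm(
  moves=[0,0,0.005,0,0.002,0,0,0,0.002,0,0,0,0,0,0,0,0,0,0,0,0,0,0,0,0,0,0,0,0,0,0,0,0,0,0,0,0,0,0,0],
)

```text
time_s: 9.5
ee_pos: [0.5299, 0.2744, 0.1284]
eef_rot: [-0.047, 1.571, 0.242]
wrist_force: [-0.3, 0.2, -1.1]
finger_gap: 0.0175
```

```bash
python3 -c "
from h import *
rk()"
```

```text
rack x 0.0317 y 0.0802 z 0.1284 F [-0.3  0.2 -1.1] gap 0.0175 t 9.5
```

Request:
jog_arm(
  moves=[0,0,0,0,0,0,0,0,0,0,0,0,0,0,0,0,0,0,0,0,0,0,-0.01,0,0,0,-0.015,0,0,0,-0.015,0,0,0,-0.015,0,0,0,-0.01,0],
  gripper=0,
)

```text
time_s: 10.5
ee_pos: [0.4655, 0.2553, 0.1282]
eef_rot: [-3.056, 1.569, -2.768]
wrist_force: [-0.2, 0.4, -0.0]
finger_gap: 0.0424
```

```bash
python3 -c "
from h import *
sidelook('7',(185,65,265,145),5)
"
```

```text
rack x -0.0355 y 0.0803 z 0.1282 F [-0.2  0.4 -0. ] gap 0.0424 t 10.5
```

View pics/b7.png

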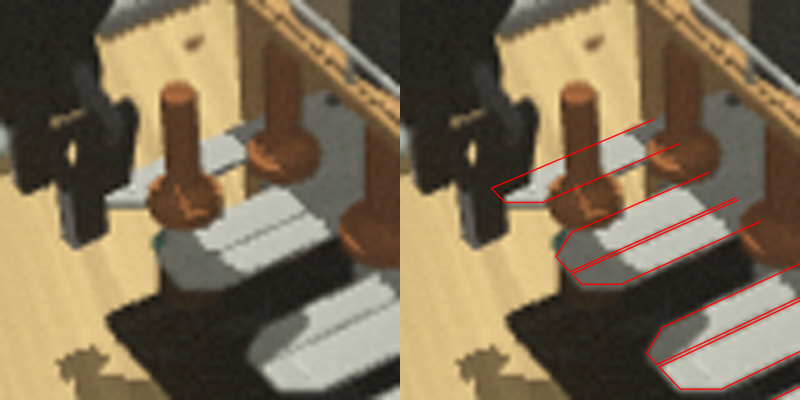

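Request:
jog_arm(
  moves=[0.008,0,0,0,0.008,0,0,0,0.007,0,0,0,0,0,0,0,0,0,0.01,0,0,0,0.01,0,0,0,0.006,0,0,0,0.005,0,0,0,0.005,0,0,0,0.005,0],
  gripper=-1,
)

```text
time_s: 11.55
ee_pos: [0.507, 0.2676, 0.1053]
eef_rot: [3.089, 1.57, -2.906]
wrist_force: [-1.6, -0.5, 0.9]
finger_gap: -0.0
```

```bash
python3 -c "
from h import *
sidelook('8',(185,65,265,145),5)
"
```

```text
rack x 0.0077 y 0.0803 z 0.1053 F [-1.6 -0.5  0.9] gap -0.0 t 11.55
```

View pics/b8.png

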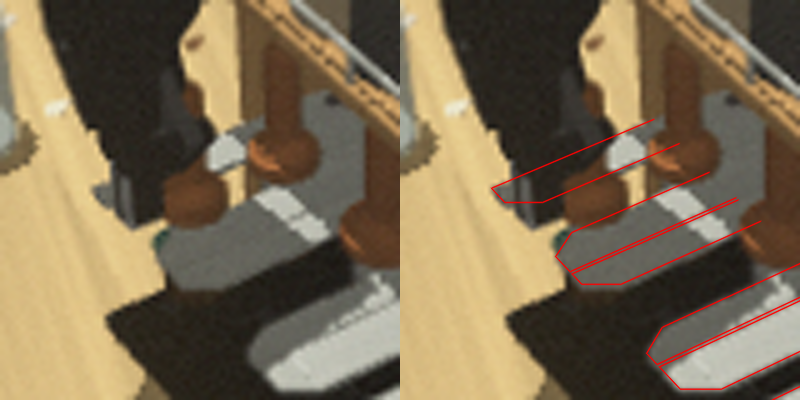

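Request:
jog_arm(
  moves=[0,0,0.003,0,0,0,0.003,0,0,0,0.003,0,0,0,0.002,0,0,0,0.001,0,0,0,0.001,0,0,0,0.001,0,0,0,0.001,0,0,0,0,0,0,0,0,0],
)

```text
time_s: 12.6
ee_pos: [0.5214, 0.2719, 0.1054]
eef_rot: [-0.053, 1.57, 0.236]
wrist_force: [-0.2, 0.3, -0.4]
finger_gap: -0.0
```

```bash
python3 -c "
from h import *
sidelook('9',(195,65,275,145),5)
"
```

```text
rack x 0.0228 y 0.0802 z 0.1054 F [-0.2  0.3 -0.4] gap -0.0 t 12.6
```

View pics/b9.png

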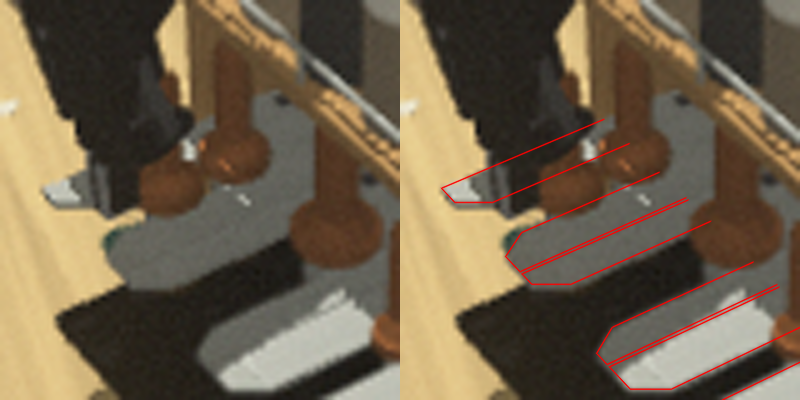

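Request:
jog_arm(
  moves=[0,0,0.0005,0,0,0,0.0005,0,0,0,0.0005,0,0,0,0.0005,0,0,0,0.0005,0,0,0,0,0,0,0,0,0,0,0,0,0,0,0,0,0,0,0,0,0],
)

```text
time_s: 13.65
ee_pos: [0.5237, 0.2726, 0.1053]
eef_rot: [-0.073, 1.571, 0.215]
wrist_force: [-0.6, 0.8, -0.7]
finger_gap: -0.0003
```

```bash
python3 -c "
from h import *
sidelook('10',(205,65,255,115),8)
"
```

```text
rack x 0.0252 y 0.0802 z 0.1053 F [-0.6  0.8 -0.7] gap -0.0003 t 13.65
```

View pics/b10.png

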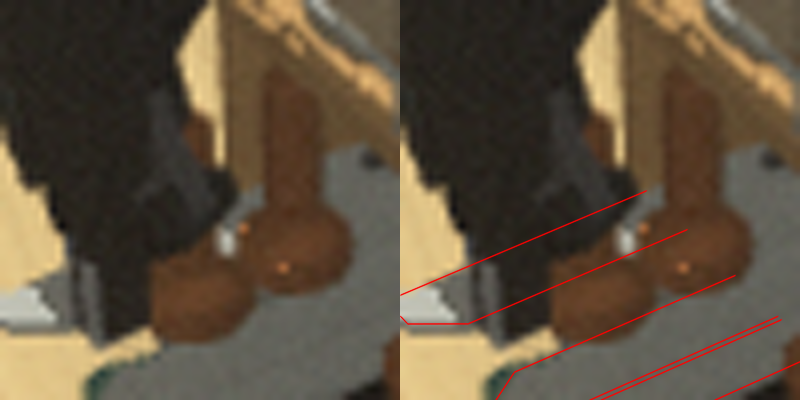

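Request:
jog_arm(
  moves=[0,0,0.0005,0,0,0,0.0005,0,0,0,0.0005,0,0,0,0,0,0,0,0,0,0,0,0,0,0,0,0,0,0,0,0,0,0,0,0,0,0,0,0,0],
)

```text
time_s: 14.7
ee_pos: [0.5251, 0.273, 0.1053]
eef_rot: [-2.964, 1.571, -2.675]
wrist_force: [-1.4, -0.4, 1.3]
finger_gap: 0.0001
```

```bash
python3 -c "
from h import *
sidelook('11',(205,65,255,115),8)
c=lambda x:rackpts(O1,Y1,x,.08,.105)
P=(proj('side',[c(.055),c(.094)])-[205,65]+.5)*8;print(P)
fn='pics/b11.png'
for f,col in(((.055),(255,255,0)),(.094,(0,255,0))):
    big=cv2.imread(fn);t=np.linspace(0,6.28,60);q=c(f)
    for z in(.1,.11):
        p=(proj('side',np.c_[q[0]+.0195*np.cos(t),q[1]+.0195*np.sin(t),0*t+z])-[205,65]+.5)*8+[400,0]
        cv2.polylines(big,[p.astype(np.int32).reshape(-1,1,2)],True,col)
    cv2.imwrite(fn,big)
"
```

```text
rack x 0.0266 y 0.0802 z 0.1053 F [-1.4 -0.4  1.3] gap 0.0001 t 14.7
[[194.05413897 290.76370947]
 [295.47041147 246.96404653]]
```

View pics/b11.png

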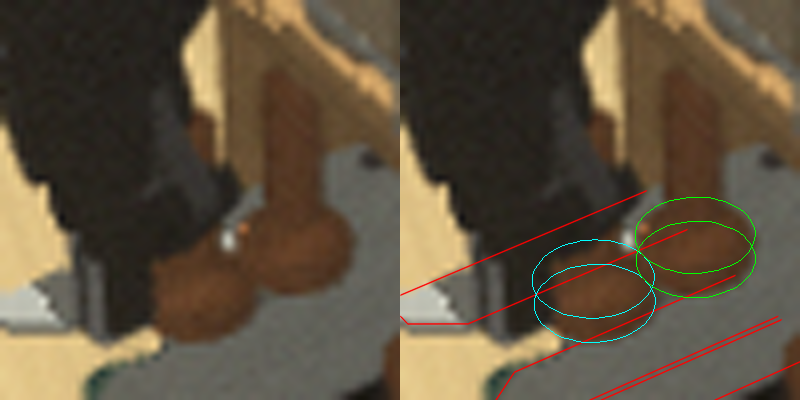

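Request:
jog_arm(
  moves=[0,0,0.0005,0,0,0,0.0005,0,0,0,0,0,0,0,-0.003,0,0,0,-0.012,0,0,0,-0.02,0,0,0,-0.03,0,0,0,-0.03,0,0,0,-0.02,0,0,0,0,0],
)

```text
time_s: 15.75
ee_pos: [0.4112, 0.2389, 0.105]
eef_rot: [-3.001, 1.566, -2.713]
wrist_force: [0.1, -1.0, -0.2]
finger_gap: -0.0
```

```bash
python3 -c "
from h import *
sidelook('12',(190,55,270,135),5)
to(.5026,-.1845)
"
```

```text
rack x -0.0923 y 0.0801 z 0.1050 F [ 0.1 -1.  -0.2] gap -0.0 t 15.75
tcp [0.4142 0.24   0.1055] zyaw 16.55 need [ 1.000e-04 -4.321e-01 -3.620e-02] t 15.8 q6 -1.42 F [ 0.7  0.4 -0.1] gap 0.0002
```

View pics/b12.png

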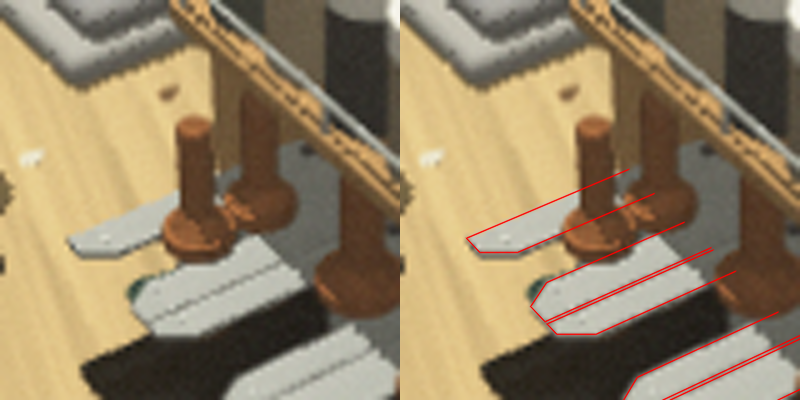

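Request:
jog_arm(
  moves=[-0.04,-0.015,-0.003,0,-0.04,-0.03,-0.003,0,-0.03,-0.04,-0.003,0,0,-0.047,-0.004,0,0,-0.047,-0.004,0,0,-0.047,-0.004,0,0,-0.047,-0.004,0,0,-0.047,-0.004,0,0,-0.047,-0.004,0,0,-0.047,-0.003,0],
  gripper=1,
)

```text
time_s: 16.8
ee_pos: [0.5006, -0.1694, 0.2157]
eef_rot: [-0.674, 1.568, -0.386]
wrist_force: [1.0, 0.5, 0.1]
finger_gap: 0.0854
```

```bash
python3 -c "
from h import *
to(.503,-.186,.087)
"
```

```text
tcp [ 0.5006 -0.1694  0.2157] zyaw 16.48 need [ 0.1288 -0.0163 -0.0027] t 16.8 q6 -2.26 F [1.  0.5 0.1] gap 0.0854
```

Request:
jog_arm(
  moves=[0,-0.019,-0.002,0,0.02,0,0,0,0.03,0,0,0,0.03,0,0,0,0.03,0,0,0,0.018,0,0,0,0,0,0,0,0,0,0,0,0,0,0,0,0,0,0,0],
)

```text
time_s: 17.8
ee_pos: [0.5037, -0.1857, 0.0886]
eef_rot: [-0.701, 1.568, -0.413]
wrist_force: [0.6, 0.3, -0.7]
finger_gap: 0.0854
```

```bash
python3 -c "
from h import *
to(.503,-.186,.087)
b=cv2.cvtColor(r.capture('side'),cv2.COLOR_RGB2BGR)
cv2.imwrite('pics/v13.png',cv2.resize(b[190:320,210:340],None,fx=4,fy=4))
p,R,s=tool()
"
```

```text
tcp [ 0.5037 -0.1857  0.0886] zyaw 16.52 need [ 0.0016 -0.0001 -0.0008] t 17.8 q6 -2.29 F [ 0.6  0.3 -0.7] gap 0.0854
```

View pics/v13.png

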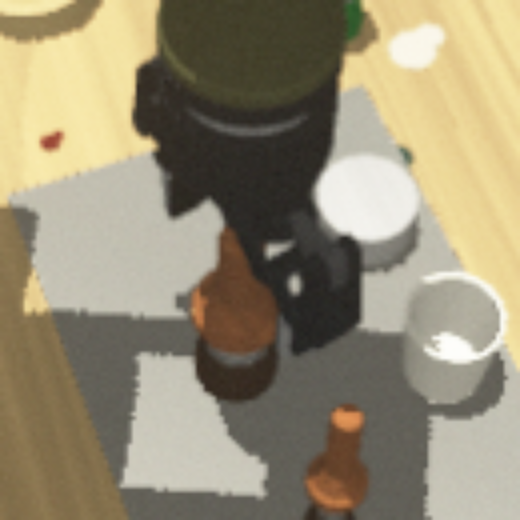

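Request:
jog_arm(
  moves=[0.001,0,0,0,0,0,0,0,0,0,0,0,0,0,0,0,0,0,0,0,0,0,0,0,0,0,0,0,0,0,0,0,0,0,0,0,0,0,0,0],
  gripper=-1,
)

```text
time_s: 18.85
ee_pos: [0.5025, -0.1852, 0.0864]
eef_rot: [0.048, 1.571, 0.336]
wrist_force: [-0.7, 0.2, 4.0]
finger_gap: 0.0217
```

```bash
python3 -c "
from h import *
q=rackpts(O1,Y1,-.06,0,0);to(q[0],q[1],.132)
"
```

```text
tcp [ 0.5025 -0.1852  0.0864] zyaw 16.52 need [-0.0456  0.3525  0.0654] t 18.85 q6 -2.29 F [-0.7  0.2  4. ] gap 0.0217
```

Request:
jog_arm(
  moves=[-0.016,0,0,0,-0.016,0,0,0,-0.014,0,0,0,0,0.02,0.003,0,0,0.035,0.006,0,0,0.035,0.006,0,0,0.035,0.006,0,0,0.035,0.006,0,0,0.035,0.006,0,0,0.035,0.006,0],
)

```text
time_s: 19.85
ee_pos: [0.474, 0.0475, 0.1318]
eef_rot: [-2.69, 1.57, -2.402]
wrist_force: [0.2, -0.1, -0.3]
finger_gap: 0.0221
```

Request:
jog_arm(
  moves=[0,0.035,0.006,0,0,0.035,0.006,0,0,0.03,0.006,0,0,0.023,0.006,0,0,0,0,0,0,0,0.01,0,0,0,0.015,0,0,0,0.01,0,0,0,0,0,0,0,0,0],
)

```text
time_s: 20.85
ee_pos: [0.496, 0.1802, 0.1318]
eef_rot: [-3.014, 1.57, -2.727]
wrist_force: [-0.4, 0.2, 0.3]
finger_gap: 0.0217
```

```bash
python3 -c "
from h import *
sidelook('14',(190,85,270,165),5,'large')
"
```

```text
rack x -0.0277 y -0.0004 z 0.1318 F [-0.4  0.2  0.3] gap 0.0217 t 20.85
```

View pics/b14.png

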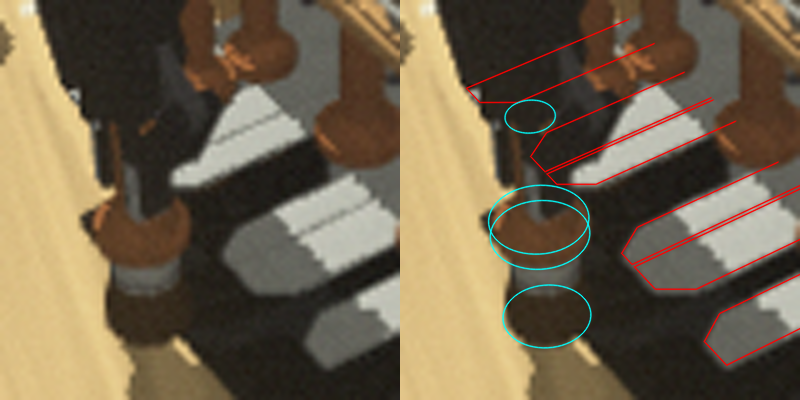

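Request:
jog_arm(
  moves=[0,0.0005,0.007,0,0,0,0.007,0,0,0,0.007,0,0,0,0.007,0,0,0,0.007,0,0,0,0.007,0,0,0,0.007,0,0,0,0.007,0,0,0,0.003,0,0,0,0,0],
)

```text
time_s: 21.9
ee_pos: [0.5531, 0.1985, 0.1321]
eef_rot: [-0.168, 1.571, 0.121]
wrist_force: [-0.2, 0.4, -0.5]
finger_gap: 0.0214
```

```bash
python3 -c "
from h import *
sidelook('15',(200,75,280,155),5,'large')
"
```

```text
rack x 0.0321 y 0.0008 z 0.1321 F [-0.2  0.4 -0.5] gap 0.0214 t 21.9
```

View pics/b15.png

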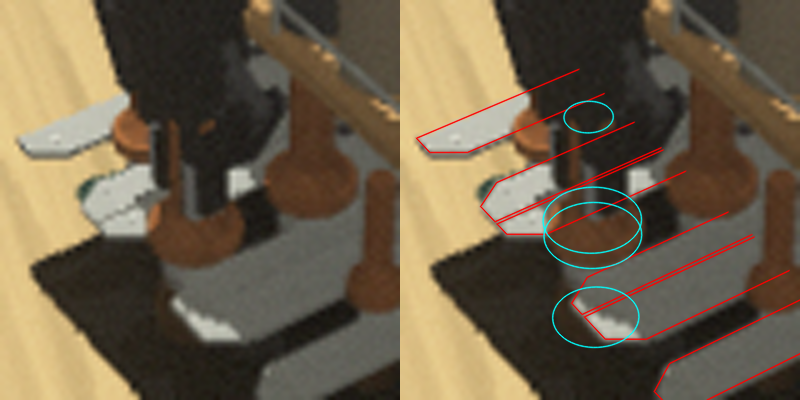

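Good, no force. Lower, release, back out.

Request:
jog_arm(
  moves=[0.002,0,0,0,0.002,0,0,0,0,0,0,0,0,0,0,0,0,0,0,0,0,0,0,0,0,0,0,0,0,0,0,0,0,0,0,0,0,0,0,0],
)

```text
time_s: 22.95
ee_pos: [0.5525, 0.1983, 0.1282]
eef_rot: [3.021, 1.571, -2.974]
wrist_force: [-0.5, -1.1, -1.0]
finger_gap: 0.0218
```

Request:
jog_arm(
  moves=[0,0,0,0,0,0,0,0,0,0,0,0,0,0,0,0,0,0,0,0,0,0,-0.01,0,0,0,-0.015,0,0,0,-0.02,0,0,0,-0.02,0,0,0,-0.01,0],
  gripper=0.1,
)

```text
time_s: 23.95
ee_pos: [0.4776, 0.1762, 0.128]
eef_rot: [3.117, 1.568, -2.878]
wrist_force: [0.9, 0.1, 0.5]
finger_gap: 0.0477
```

```bash
python3 -c "
from h import *
sidelook('16',(200,75,280,155),5)
"
```

```text
rack x -0.0465 y 0.0011 z 0.1280 F [0.9 0.1 0.5] gap 0.0477 t 23.95
```

View pics/b16.png

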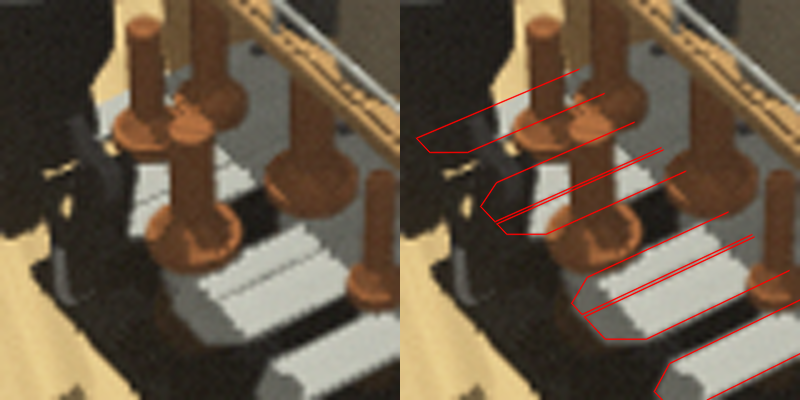

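Request:
jog_arm(
  moves=[0.008,-0.001,0,0,0.008,0,0,0,0.007,0,0,0,0,0,0,0,0,0,0.013,0,0,0,0.013,0,0,0,0.013,0,0,0,0.005,0,0,0,0.005,0,0,0,0.005,0],
  gripper=-1,
)

```text
time_s: 25.0
ee_pos: [0.5325, 0.1914, 0.1051]
eef_rot: [3.111, 1.57, -2.884]
wrist_force: [-0.1, 0.2, 0.7]
finger_gap: -0.0001
```

```bash
python3 -c "
from h import *
rk()
"
```

```text
rack x 0.0104 y -0.0001 z 0.1051 F [-0.1  0.2  0.7] gap -0.0001 t 25.0
```

Request:
jog_arm(
  moves=[0,0,0.003,0,0,0,0.003,0,0,0,0.002,0,0,0,0.001,0,0,0,0.001,0,0,0,0.0005,0,0,0,0,0,0,0,0,0,0,0,0,0,0,0,0,0],
)

```text
time_s: 26.0
ee_pos: [0.5427, 0.1944, 0.1052]
eef_rot: [-0.153, 1.571, 0.135]
wrist_force: [-0.2, -0.3, -0.3]
finger_gap: -0.0
```

```bash
cat >> h.py <<'E'
def homelook(tag,b,k,yc,sz):
    sidelook(tag,b,k);fn=f'pics/b{tag}.png';rad=RR[sz][2]/2000;t=np.linspace(0,6.28,60)
    big=cv2.imread(fn)
    for f,col in((.055,(255,255,0)),(.055+2*rad,(0,255,0))):
        q=rackpts(O1,Y1,f,yc,.1)
        for z in(.1,.11):
            p=(proj('side',np.c_[q[0]+rad*np.cos(t),q[1]+rad*np.sin(t),0*t+z])-[b[0],b[1]]+.5)*k+[k*(b[2]-b[0]),0]
            cv2.polylines(big,[p.astype(np.int32).reshape(-1,1,2)],True,col)
    cv2.imwrite(fn,big)
E
python3 -c "
from h import *
homelook('17',(215,80,275,140),6.5 and 6,0,'large')
"
```

```text
rack x 0.0211 y -0.0001 z 0.1052 F [-0.2 -0.3 -0.3] gap -0.0 t 26.0
```

View pics/b17.png

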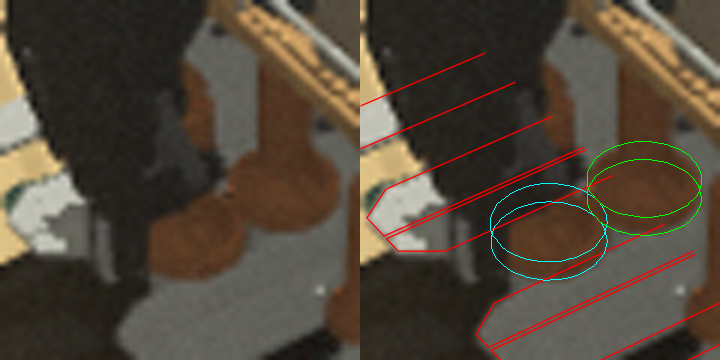

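Request:
jog_arm(
  moves=[0,0,0.0005,0,0,0,0.0005,0,0,0,0.0005,0,0,0,0,0,0,0,0,0,0,0,0,0,0,0,0,0,0,0,0,0,0,0,0,0,0,0,0,0],
)

```text
time_s: 27.05
ee_pos: [0.544, 0.1948, 0.1052]
eef_rot: [3.099, 1.571, -2.896]
wrist_force: [-0.8, 0.5, 0.1]
finger_gap: -0.0002
```

```bash
python3 -c "
from h import *
homelook('18',(215,80,275,140),6,0,'large')
"
```

```text
rack x 0.0224 y -0.0001 z 0.1052 F [-0.8  0.5  0.1] gap -0.0002 t 27.05
```

View pics/b18.png

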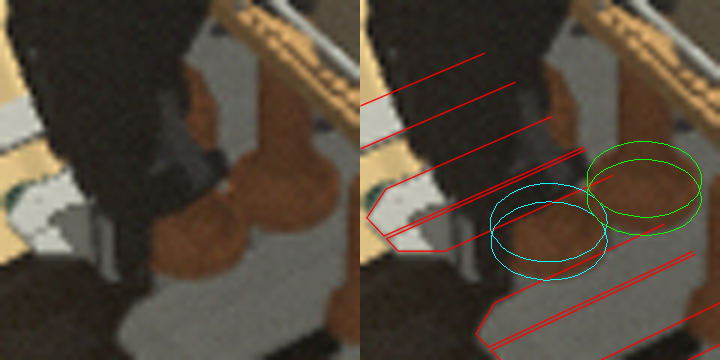

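Request:
jog_arm(
  moves=[0,0,0.0005,0,0,0,0.0005,0,0,0,0,0,0,0,-0.003,0,0,0,-0.012,0,0,0,-0.02,0,0,0,-0.03,0,0,0,-0.03,0,0,0,-0.02,0,0,0,0,0],
)

```text
time_s: 28.1
ee_pos: [0.4301, 0.1611, 0.1049]
eef_rot: [3.125, 1.566, -2.87]
wrist_force: [0.6, -0.3, 0.1]
finger_gap: 0.0001
```

```bash
python3 -c "
from h import *
homelook('19',(205,60,275,130),5,0,'large')
to(.5155,-.287)
"
```

```text
rack x -0.0964 y 0.0002 z 0.1049 F [ 0.6 -0.3  0.1] gap 0.0001 t 28.1
tcp [0.4332 0.1619 0.1054] zyaw 16.52 need [ 0.     -0.4538 -0.0487] t 28.15 q6 -1.59 F [0.1 0.3 0.5] gap -0.0001
```

View pics/b19.png

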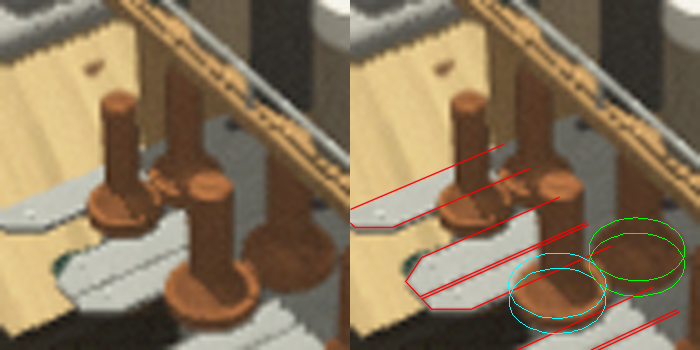

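Request:
jog_arm(
  moves=[-0.04,-0.015,-0.004,0,-0.04,-0.03,-0.004,0,-0.03,-0.04,-0.005,0,0,-0.047,-0.005,0,0,-0.047,-0.005,0,0,-0.047,-0.005,0,0,-0.047,-0.005,0,0,-0.047,-0.005,0,0,-0.047,-0.005,0,0,-0.047,-0.005,0],
  gripper=1,
)

```text
time_s: 29.15
ee_pos: [0.5081, -0.2509, 0.2154]
eef_rot: [-0.748, 1.568, -0.46]
wrist_force: [0.4, 0.7, 0.3]
finger_gap: 0.0858
```

Request:
jog_arm(
  moves=[0,-0.04,0,0,0.02,0,0,0,0.03,0,0,0,0.03,0,0,0,0.03,0,0,0,0.018,0,0,0,0,0,0,0,0,0,0,0,0,0,0,0,0,0,0,0],
)

```text
time_s: 30.15
ee_pos: [0.5191, -0.287, 0.0884]
eef_rot: [-0.866, 1.567, -0.577]
wrist_force: [0.7, -0.6, 0.4]
finger_gap: 0.0855
```

```bash
python3 -c "
from h import *
to(.516,-.2875,.087)
b=cv2.cvtColor(r.capture('side'),cv2.COLOR_RGB2BGR)
cv2.imwrite('pics/v20.png',cv2.resize(b[220:350,230:360],None,fx=4,fy=4))
"
```

```text
tcp [ 0.5191 -0.287   0.0884] zyaw 16.52 need [ 0.0014  0.0004 -0.0032] t 30.15 q6 -2.44 F [ 0.7 -0.6  0.4] gap 0.0855
```

View pics/v20.png

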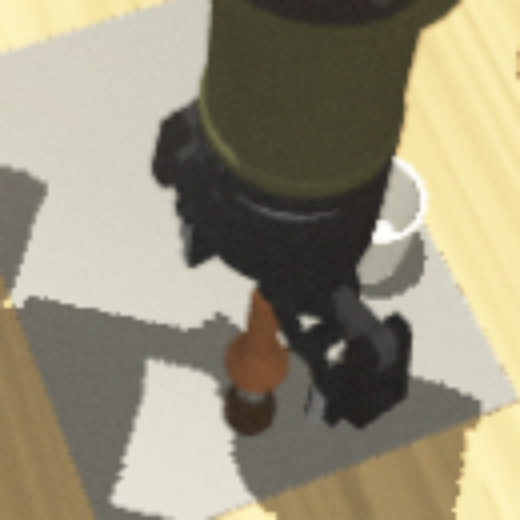

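Correct 3 mm back, then close.

Request:
jog_arm(
  moves=[0.001,0,-0.003,0,0,0,0,0,0,0,0,0,0,0,0,0,0,0,0,0,0,0,0,0,0,0,0,0,0,0,0,0,0,0,0,0,0,0,0,0],
  gripper=-1,
)

```text
time_s: 31.2
ee_pos: [0.5151, -0.2871, 0.086]
eef_rot: [-0.556, 1.571, -0.267]
wrist_force: [-0.0, 0.5, 1.7]
finger_gap: 0.0133
```

```bash
python3 -c "
from h import *
q=rackpts(O1,Y1,-.06,-.08,0);to(q[0],q[1],.132)
"
```

```text
tcp [ 0.5151 -0.2871  0.086 ] zyaw 16.52 need [-0.046   0.3737  0.0824] t 31.2 q6 -2.44 F [-0.   0.5  1.7] gap 0.0133
```

Request:
jog_arm(
  moves=[-0.016,0,0,0,-0.016,0,0,0,-0.014,0,0,0,0,0.02,0.005,0,0,0.035,0.008,0,0,0.035,0.008,0,0,0.035,0.008,0,0,0.035,0.008,0,0,0.035,0.008,0,0,0.035,0.008,0],
)

```text
time_s: 32.2
ee_pos: [0.4988, -0.0491, 0.131]
eef_rot: [2.499, 1.569, 2.787]
wrist_force: [0.8, 0.4, -0.9]
finger_gap: 0.0136
```

Request:
jog_arm(
  moves=[0,0.035,0.008,0,0,0.035,0.008,0,0,0.035,0.007,0,0,0.025,0.006,0,0,0.0135,0,0,0,0,0,0,0,0,0.014,0,0,0,0.012,0,0,0,0.01,0,0,0,0,0],
)

```text
time_s: 33.2
ee_pos: [0.525, 0.1041, 0.132]
eef_rot: [-0.203, 1.568, 0.084]
wrist_force: [-0.1, -0.2, -0.0]
finger_gap: 0.0139
```

```bash
python3 -c "
from h import *
sidelook('21',(205,95,285,175),5,'small',.083)
"
```

```text
rack x -0.0218 y -0.0815 z 0.1320 F [-0.1 -0.2 -0. ] gap 0.0139 t 33.2
```

View pics/b21.png

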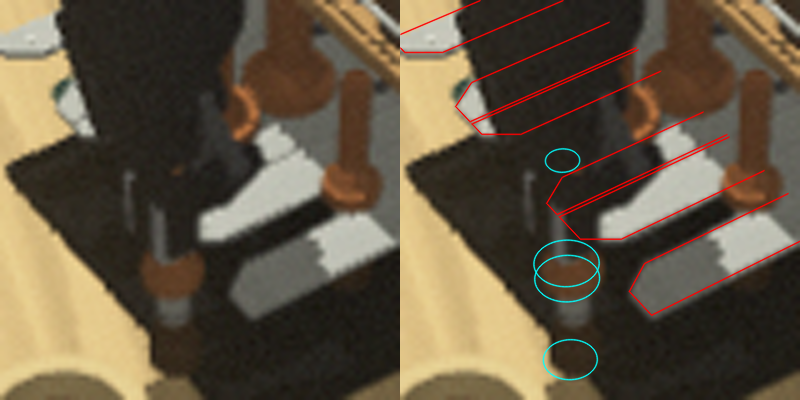

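Request:
jog_arm(
  moves=[0,0.002,0.003,0,0,0,0.003,0,0,0,0,0,0,0,0,0,0,0,0,0,0,0,0,0,0,0,0,0,0,0,0,0,0,0,0,0,0,0,0,0],
)

```text
time_s: 34.25
ee_pos: [0.5271, 0.1082, 0.1319]
eef_rot: [-0.568, 1.571, -0.28]
wrist_force: [0.6, 1.5, 0.1]
finger_gap: 0.0133
```

```bash
python3 -c "
from h import *
sidelook('22',(225,130,270,180),10,'small',.083)
im=cv2.imread('pics/b22.png');cv2.imwrite('pics/b22.png',np.clip(im.astype(float)*1.6,0,255).astype(np.uint8)[:,:])
"
```

```text
rack x -0.0185 y -0.0783 z 0.1319 F [0.6 1.5 0.1] gap 0.0133 t 34.25
```

View pics/b22.png

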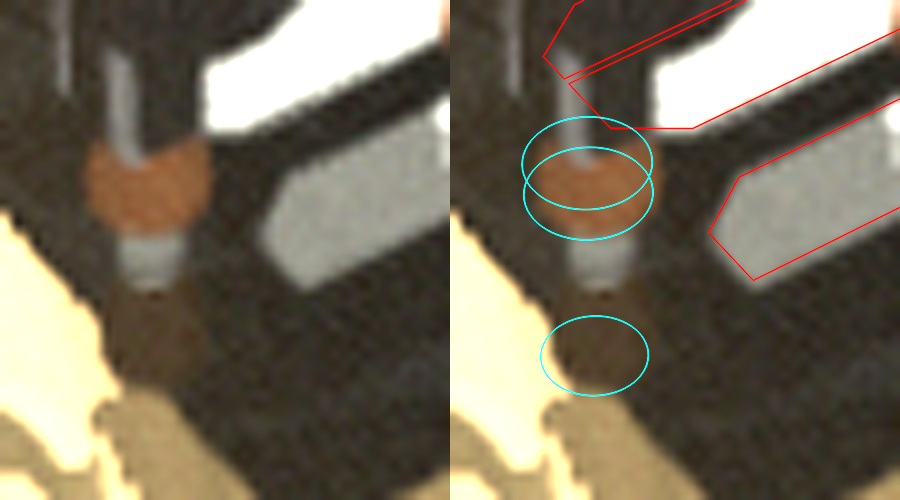

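Request:
jog_arm(
  moves=[0,-0.002,0.005,0,0,0,0.006,0,0,0,0.006,0,0,0,0.006,0,0,0,0,0,0,0,0,0,0,0,0,0,0,0,0,0,0,0,0,0,0,0,0,0],
)

```text
time_s: 35.3
ee_pos: [0.5496, 0.1128, 0.132]
eef_rot: [1.678, 1.571, 1.966]
wrist_force: [0.4, 0.2, -0.8]
finger_gap: 0.0136
```

```bash
python3 -c "
from h import *
sidelook('23',(230,125,275,175),10,'small',.083)
im=cv2.imread('pics/b23.png');cv2.imwrite('pics/b23.png',np.clip(im.astype(float)*1.6,0,255).astype(np.uint8)[:,:])
"
```

```text
rack x 0.0043 y -0.0803 z 0.1320 F [ 0.4  0.2 -0.8] gap 0.0136 t 35.3
```

View pics/b23.png

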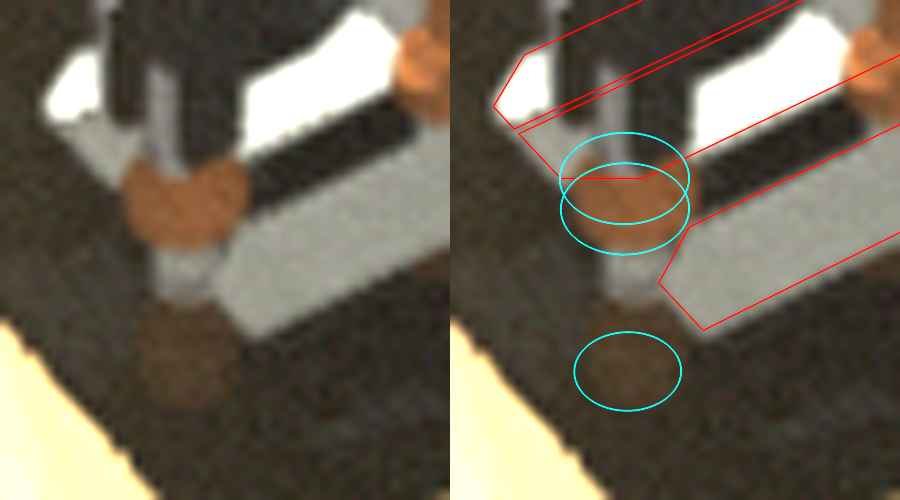

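```bash
python3 -c "
from h import *
def rc(px,z):
    X=atz('side',np.array(px)/10+[230,125]-.45,z);d=X[:2]-O1;c,q=np.cos(Y1),np.sin(Y1);return (1e3*np.array([c*d[0]+q*d[1],-q*d[0]+c*d[1]])).round(1)
print('shoulder c',rc((187,205),.105),'lower edge',rc((250,213),.1),rc((410,137),.1),'upper',rc((250,155),.1),rc((380,95),.1))
print('mid pred',rc((624-450,209),.105))
print(rc((126,205),.105),rc((249,205),.105))
"
python3 - <<'E'
import cv2,numpy as np
im=cv2.imread('pics/side23.png')
cv2.imwrite('pics/z23.png',np.clip(cv2.resize(im[130:165,238:278],None,fx=20,fy=17,interpolation=cv2.INTER_CUBIC).astype(float)*1.6,0,255).astype(np.uint8))
E
```

```text
shoulder c [  7.3 -81.2] lower edge [ 20.7 -87.6] [ 66.7 -88.1] upper [ 31.7 -71.6] [ 69.1 -72.3]
mid pred [  4.  -80.5]
[ -4.5 -73.1] [ 19.2 -89.3]
```

View pics/z23.png

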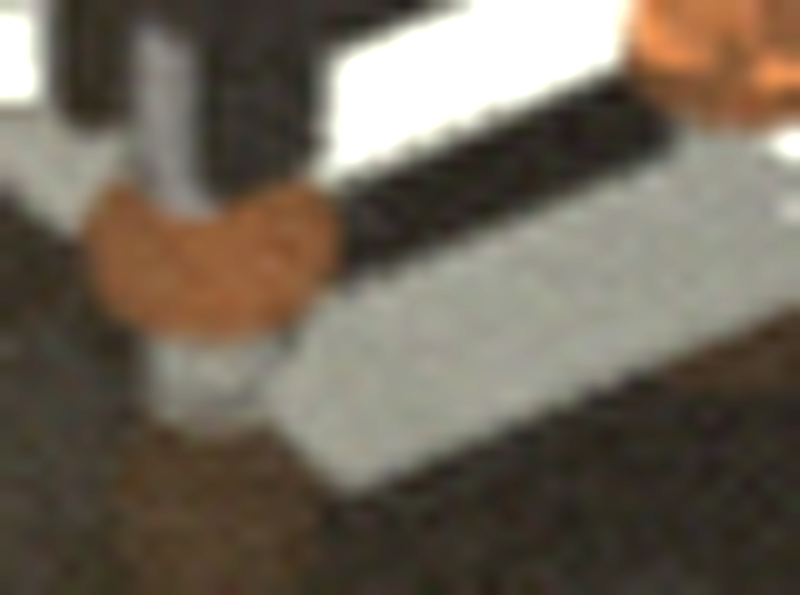

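Request:
jog_arm(
  moves=[0,0.001,0.003,0,0,0,0.003,0,0,0,0.003,0,0,0,0.003,0,0,0,0.003,0,0,0,0,0,0,0,0,0,0,0,0,0,0,0,0,0,0,0,0,0],
)

```text
time_s: 36.35
ee_pos: [0.5637, 0.118, 0.1319]
eef_rot: [-2.918, 1.571, -2.629]
wrist_force: [0.9, 0.3, -0.8]
finger_gap: 0.0135
```

```bash
python3 -c "
from h import *
sidelook('24',(230,120,275,170),10,'small',.083)
im=cv2.imread('pics/b24.png');cv2.imwrite('pics/b24.png',np.clip(im.astype(float)*1.6,0,255).astype(np.uint8)[:,:])
"
```

```text
rack x 0.0194 y -0.0794 z 0.1319 F [ 0.9  0.3 -0.8] gap 0.0135 t 36.35
```

View pics/b24.png

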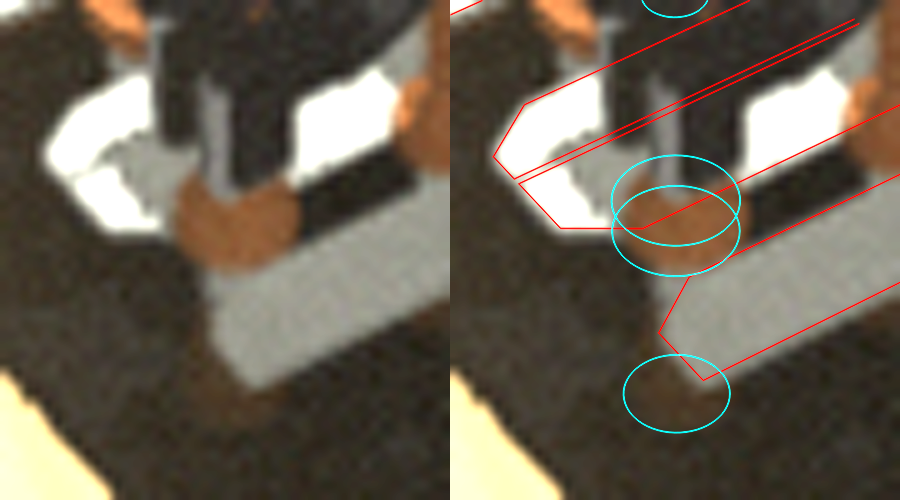

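Request:
jog_arm(
  moves=[0,0,0.003,0,0,0,0.003,0,0,0,0.003,0,0,0,0.001,0,0,0,0,0,0.0015,0,0,0,0.0015,0,0,0,0.001,0,0,0,0,0,0,0,0,0,0,0],
)

```text
time_s: 37.4
ee_pos: [0.5734, 0.1209, 0.1279]
eef_rot: [2.986, 1.571, -3.009]
wrist_force: [0.4, 0.4, -0.8]
finger_gap: 0.0137
```

```bash
python3 -c "
from h import *
rk()"
```

```text
rack x 0.0294 y -0.0794 z 0.1279 F [ 0.4  0.4 -0.8] gap 0.0137 t 37.4
```

Request:
jog_arm(
  moves=[0,0,0,0,0,0,0,0,0,0,0,0,0,0,0,0,0,0,0,0,0,0,-0.01,0,0,0,-0.015,0,0,0,-0.02,0,0,0,-0.02,0,0,0,-0.008,0],
  gripper=0,
)

```text
time_s: 38.4
ee_pos: [0.5002, 0.0995, 0.1277]
eef_rot: [3.007, 1.568, -2.988]
wrist_force: [-0.6, 0.2, 0.3]
finger_gap: 0.0425
```

```bash
python3 -c "
from h import *
sidelook('25',(215,85,295,165),5)
"
```

```text
rack x -0.0468 y -0.0789 z 0.1277 F [-0.6  0.2  0.3] gap 0.0425 t 38.4
```

View pics/b25.png

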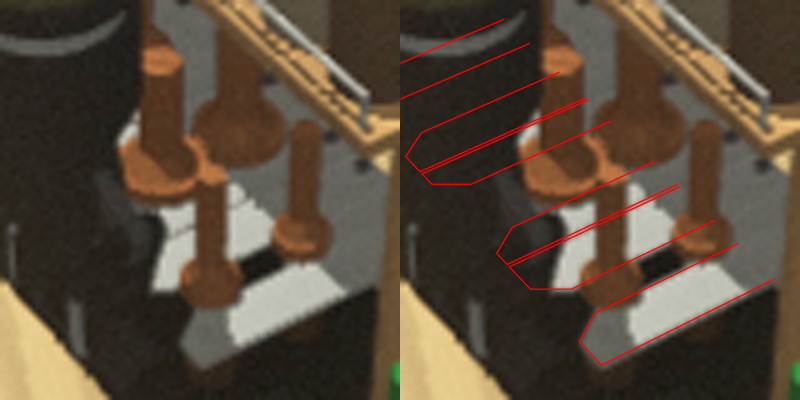

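Request:
jog_arm(
  moves=[0.008,-0.0005,0,0,0.008,0,0,0,0.0065,0,0,0,0,0,0,0,0,0,0.013,0,0,0,0.013,0,0,0,0.013,0,0,0,0.005,0,0,0,0.005,0,0,0,0.005,0],
  gripper=-1,
)

```text
time_s: 39.45
ee_pos: [0.5553, 0.1151, 0.1053]
eef_rot: [3.051, 1.57, -2.944]
wrist_force: [-1.6, -1.0, 0.5]
finger_gap: 0.0
```

Request:
jog_arm(
  moves=[0,0,0.004,0,0,0,0.004,0,0,0,0.004,0,0,0,0.004,0,0,0,0.001,0,0,0,0.001,0,0,0,0.001,0,0,0,0,0,0,0,0,0,0,0,0,0],
)

```text
time_s: 40.45
ee_pos: [0.5735, 0.1204, 0.1054]
eef_rot: [-0.13, 1.571, 0.159]
wrist_force: [-0.2, 0.2, 0.0]
finger_gap: 0.0002
```

```bash
python3 -c "
from h import *
homelook('26',(235,95,295,155),6,-.08,'small')
"
```

```text
rack x 0.0294 y -0.0798 z 0.1054 F [-0.2  0.2  0. ] gap 0.0002 t 40.45
```

View pics/b26.png

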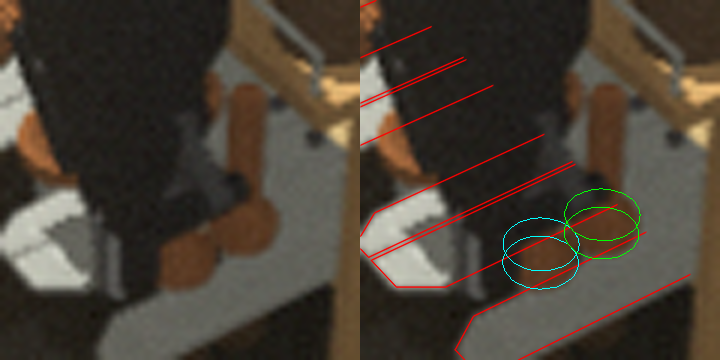

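Request:
jog_arm(
  moves=[0,0,0.0005,0,0,0,0.0005,0,0,0,0.0005,0,0,0,0.0005,0,0,0,0,0,0,0,0,0,0,0,0,0,0,0,0,0,0,0,0,0,0,0,0,0],
)

```text
time_s: 41.5
ee_pos: [0.5755, 0.121, 0.1054]
eef_rot: [0.19, 1.571, 0.478]
wrist_force: [0.2, 0.5, 0.1]
finger_gap: 0.0004
```

```bash
python3 -c "
from h import *
homelook('27',(235,95,295,155),6,-.08,'small')
"
```

```text
rack x 0.0315 y -0.0799 z 0.1054 F [0.2 0.5 0.1] gap 0.0004 t 41.5
```

View pics/b27.png

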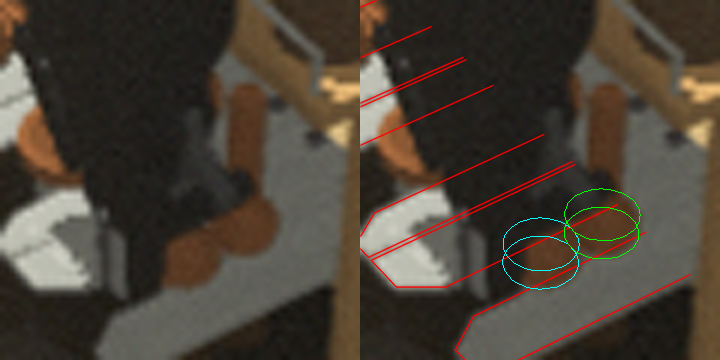

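Request:
jog_arm(
  moves=[0,0,0.0004,0,0,0,0.0004,0,0,0,0,0,0,0,-0.003,0,0,0,-0.012,0,0,0,-0.02,0,0,0,-0.03,0,0,0,-0.03,0,0,0,-0.03,0,0,0,-0.02,0],
)

```text
time_s: 42.55
ee_pos: [0.4334, 0.0793, 0.1052]
eef_rot: [2.997, 1.568, -2.998]
wrist_force: [-0.2, 0.6, 0.4]
finger_gap: 0.0001
```

Request:
jog_arm(
  moves=[-0.03,0,-0.02,0,-0.03,-0.02,-0.02,0,-0.03,-0.03,0,0,-0.02,-0.04,0,0,0,-0.04,0,0,0,-0.04,0,0,0,-0.04,0,0,0,-0.04,0,0,0,-0.03,0,0,0,0,0,0],
)

```text
time_s: 43.55
ee_pos: [0.4793, -0.2036, 0.2154]
eef_rot: [-1.264, 1.568, -0.98]
wrist_force: [-0.4, 0.1, -0.7]
finger_gap: -0.0001
```

```bash
python3 -c "
from h import *
homelook('28',(190,55,300,155),4,-.08,'small')
t=cv2.cvtColor(r.capture('top'),cv2.COLOR_RGB2BGR);cv2.imwrite('pics/top28.png',t)
b=cv2.imread('pics/side28.png');cv2.imwrite('pics/m28.png',cv2.resize(b[60:190,190:320],None,fx=6,fy=4.6,interpolation=cv2.INTER_CUBIC))
"
```

```text
rack x -0.1534 y -0.3634 z 0.2154 F [-0.4  0.1 -0.7] gap -0.0001 t 43.55
```

View pics/b28.png

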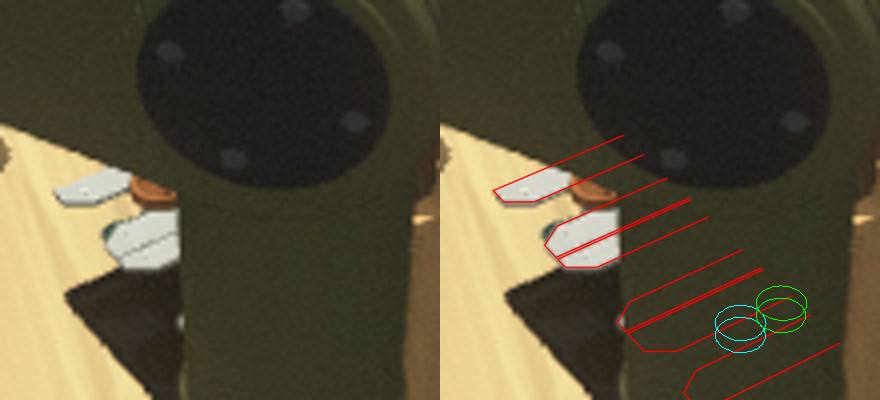

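View pics/top28.png

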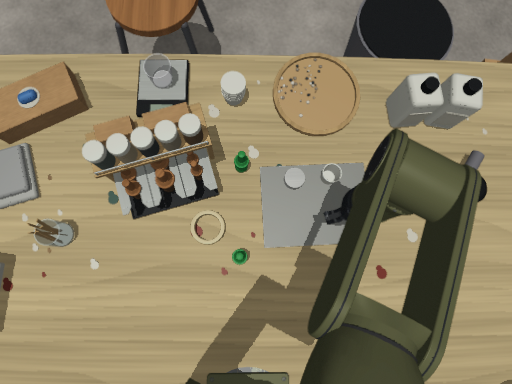

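View pics/side28.png

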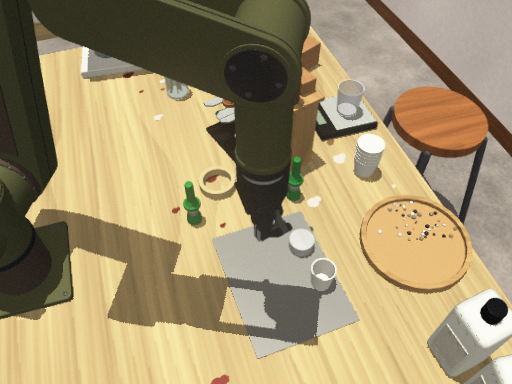

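```bash
python3 -c "
from h import *
t=cv2.imread('pics/top28.png');g=(np.clip((t/255.)**.6*1.1,0,1)*255).astype(np.uint8)
cv2.imwrite('pics/t28.png',cv2.resize(g[125:225,100:230],None,fx=6,fy=6,interpolation=cv2.INTER_CUBIC))
"
```

```text
(no output)
```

View pics/t28.png

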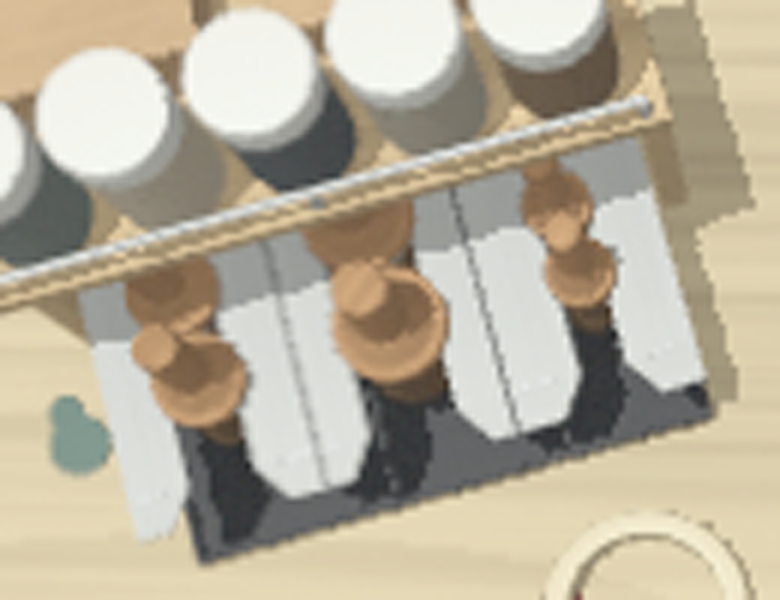

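Request:
jog_arm(
  moves=[0,0.03,0,0,0,0.045,0,0,0,0.045,0,0,0,0.045,0,0,0,0.045,0,0,0,0.045,0,0,0,0.045,0,0,0,0.045,0,0,0,0.045,0,0,0,0.045,0,0],
)

```text
time_s: 44.65
ee_pos: [0.3519, 0.2189, 0.2155]
eef_rot: [2.066, 1.571, 2.356]
wrist_force: [1.6, -0.0, 0.6]
finger_gap: -0.0005
```

Request:
jog_arm(
  moves=[0,0.03,0,0,0,0.03,0,0,0,0.02,0,0,0,0,0,0,0,0,0,0,0,0,0,0,0,0,0,0,0,0,0,0,0,0,0,0,0,0,0,0],
)

```text
time_s: 45.65
ee_pos: [0.3323, 0.2935, 0.2154]
eef_rot: [-0.435, 1.571, -0.147]
wrist_force: [0.2, -0.1, -0.8]
finger_gap: -0.0
```

```bash
python3 -c "
from h import *
homelook('29',(205,70,295,160),4.4 and 4,-.08,'small')
b=cv2.imread('pics/side29.png');cv2.imwrite('pics/m29.png',cv2.resize(b[60:340,170:370],None,fx=2.1,fy=2.1,interpolation=cv2.INTER_CUBIC))
"
```

```text
rack x -0.1523 y 0.1550 z 0.2154 F [ 0.2 -0.1 -0.8] gap -0.0 t 45.65
```

View pics/b29.png

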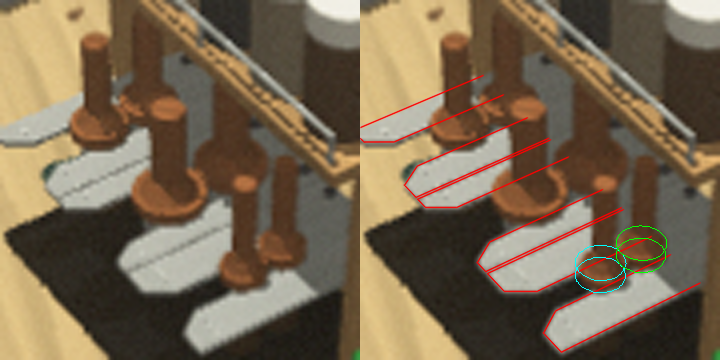

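View pics/m29.png

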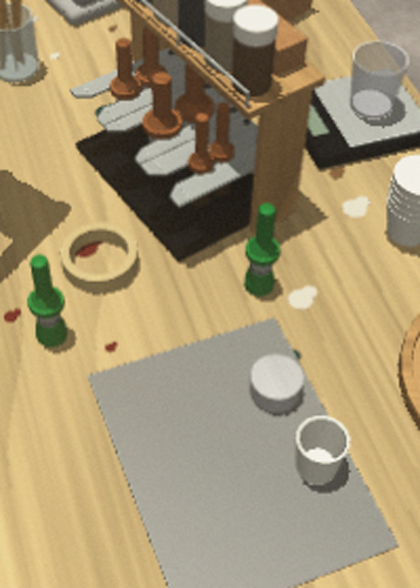

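All three brushes hang upright with their shoulders against the brushes behind. The tin, cup and tape roll have not moved.

```bash
python3 -c "
from workcell import r
print(r.finish_job())"
```

```text
the job is handed in; nothing more can be done
None
```

The medium, large and small brushes are hung in their matching rows, and I handed the job in at about 46 s of the 72 s allowed. I carried each brush in from the open front with its ferrule in the slot. I set it down on its shoulder about 32 mm in and backed the hand out. Then I pushed the shoulder with the closed fingers to the home point.

**Final pictures:** the top and side views show all three upright with their shoulders on the plates. Each sits about 1 mm or less from its 55 mm home point and appears to touch the brush behind it. The tin, cup, tape roll and green look-alikes are where they were.

**Disagreements and limits:**
- **Camera offset:** the top and side cameras differed by about 3–4 mm. I trusted the side view because it matched the robot's own position better.
- **Off-centre grip:** the small brush sat about 2.5 mm forward in the grip, which I allowed for when placing it.
- **Contact seen, not felt:** contact with the rear brushes is judged from the pictures. Push forces stayed within the sensor noise (about 2 N), so they did not confirm it.

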